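Load the charging drawer with battery packs and start the charge

ROBOT

A 6-joint arm with a two-finger parallel gripper is mounted at the origin on the work surface. World frame = base frame: x ahead of the robot, y to its left, z up, the work surface at z = 0. Lengths are in m, angles in rad, forces in N, time in s.
With the tool pointing down it reaches from about 0.35 to 0.875 m from the base axis. Payload 15.5 kg.
Tool frame: the origin (TCP) lies at the very end of the fingers, on their centre line; the grasp point (between the pads) lies 19 mm behind it (arm.pinch_z is the distance from the TCP to the grasp point, in m); z points along the fingers, y is the direction in which the jaws open and shut (so a half turn about z gives the same grasp; the last joint's range is limited). The gripper opens to 85 mm and grips with 20 to 120 N. Pads are 22 mm wide; open, the fingers measure 114 mm over their backs; the gripper's body (76 mm by 85 mm) begins 54 mm behind the grasp point. The pads swing forward as they close: fully open they stand 13 mm farther back than shut.
Start: joints at [1.111, 0.494, 1.345, -0, 1.302, -0.096], TCP at [0.222, 0.584, 0.231] pointing down, gripper open.
Joint ranges: [-2.91, 2.91], [-0.82, 2.16], [0.22, 2.67], [-1.22, 4.37], [0.12, 2.79], [-3.08, 3.08]. Speed limits (rad/s): [1.89, 1.89, 2.57, 3.01, 3.01, 3.01].

INTERFACE

Orientations are given as a unit quaternion [w, x, y, z].
In Python, from plant import arm gives the robot as it stands.
- The arm moves only by the tool jog_arm, never from a script. Its arguments are lists of equal length, an entry for each row: "dp": the shift along the tool's x, y, z in mm, a list of three; "roll": the turn about the tool's z in degrees. In form: {"dp": [[x, y, z], ...], "roll": [roll, ...]}. A call has 1 to 8 rows; each row shifts and turns the commanded pose from where the row before left it, along the tool's axes as they then stand; what a row does not reach is not made up. A row lasts 1/10 s, in which the tool goes at most 50 mm and 8.59 degrees, less where a joint would pass 70% of its speed; a pose out of reach is approached as far as the arm can. A call is refused whole if a number of a shift passes 50 or a number of a turn 8.59, either way. A call with a gripper value outside its range is refused whole. "claw" is the closure, from -1 (fully open) to 1 (shut), so that 0 is half open, set as the call begins (left out, the last holds). The fingers move at their own pace and stop on an object; the grip force is fixed at half the most. Time passes only in rows, so rows that do not move let the fingers close. It gives the time, the measured TCP pose, the force and the opening at its end, in the units of the state.
- arm.sense(): the state, without advancing time (a new reading comes with each control period).
- arm.snapshot(name): name is "side" or "top"; returns (picture, depth): 480x640x3 uint8, blue, green, red; 480x640 float32, m along the optical axis (not along the pixel's ray), 0 where there is no reading.
- arm.camera_info(name): a dict with "fx", "fy", "cx", "cy" (pixels), "k1" (the pictures are not rectified: a ray, as slopes to the right and down, at radius r is drawn at 1 + k1 r^2 times it, then the intrinsics apply), "R" (3x3) and "t" (3): a world point X has camera coordinates R X + t. Camera axes: x right, y down, z forward; pixel columns grow to the right and rows downward; lengths in m; the calibration is good to about 2 mm. A picture is of the moment at which its call begins. camera_info takes no time and is no camera call.
- arm.hand_in(): hands the job in, once; it reports no verdict.
Trained networks look in the newest picture that a camera, given by its name, has taken for a name from the list of things; names that differ only in an ending like _2 or _b are one class to them, and where a whole thing is asked for, a point or a joint stands for the part that bears it (a point fixed in the world has none). Each returns a list of dicts, best first, with "score" (0 to 1); they miss things now and then, are a little off and sometimes report something else, mostly with a low value. They report only what shows in the picture. A call takes as long as a camera call. They do not tell look-alikes from the thing itself.
- arm.regions_of(query, camera): "region" (480x640 bool, what is visible of it) and "rect" ([left, top, right, bottom] in pixels, round what is visible of it).
- arm.spot_point(query, camera): "xy" ([column, row] in pixels: a listed point, or the origin of a listed thing).
The state is a dict: "time_s": time; "joint_positions": joint angles; "qd": joint speeds; "joint_torque": joint torques, N m; "position": TCP position; "orientation": TCP orientation; "force": force on the tool from outside, world axes, zero at the start; "ft_torque": the same for the moment, N m; "gripper_width": finger opening in m.
Only numpy, scipy, OpenCV 4.12 (cv2) and the standard library are available. Lean on these libraries where they do the work, as an engineer would, in place of code of your own. Each camera call takes 0.05 s, during which the arm holds its last target.

TASK

Pull open the drawer of the grey charging cabinet, drop every battery pack lying on the desk into a pocket of its own in the drawer so that it sits upright and fully down, and push the drawer fully shut. Only once it is shut, press the white start button on top of the cabinet all the way down and let it go. Leave the mug, the keypad console and the power adaptor where they are.

Things in the scene. Friction and masses are not known exactly. Their poses are not given: they have to be found in the camera images.
- charger: Fixed grey steel charging cabinet, 200 (x) by 250 (y) by 88 mm high; origin at the centre of its underside on the desk. Its own -x side is the front, where the drawer comes out along the cabinet's own -x. The white drawer front (12 mm thick, 250 wide, top edge 82 mm above the desk) stands before the cabinet's front.
- drawer (a joint): How far the drawer is pulled out, m: 0 fully shut, 0.175 fully open (end stop). It runs stiffly (about 3 N of friction, a little more when moved fast) and stays where it is left. Its pockets are clear of the cabinet only when it is pulled out nearly all the way.
- tray (a point): Centre of the drawer's pocket block (148 by 186 mm), at the level of the pocket floors, 20 mm above the desk; the pocket centres lie at 36 mm either way in x, and at 66, 0 and -66 mm in y, from it. The block's top is 22 mm above it. Moves with the drawer; axes as the cabinet's.
- handle (a point): Middle of the drawer's steel bar handle: a level round bar 10 mm thick and 110 mm long, parallel to the drawer front, its axis 42 mm out from the front and 62 mm above the desk; a short rod at each end joins it to the front. There is open space of 37 mm behind it, so it can be pinched or hooked from above. Moves with the drawer; axes as the cabinet's.
- start (a joint): Travel of the start button, m: 0 up, 0.008 fully pressed. Sprung, 6 N when fully down; springs back by itself.
- start_top (a point): Centre of the top face of the white round start button (36 mm across, in a black collar) on the cabinet's top, near its front, at the cabinet's own -y side. It presses straight down; 8 mm of travel.
- pocket1 (a point): Centre of the floor of pocket 1, in the drawer's front row (the front row is the one nearer the handle), at the +y side. Rectangular pocket 64 mm (x) by 40 mm (y), 22 mm deep, mouth chamfered 3 mm; floor 20 mm above the desk. Rows are 72 mm and columns 66 mm apart. Moves with the drawer; axes as the cabinet's.
- pocket2 (a point): Centre of the floor of pocket 2, in the drawer's front row (the front row is the one nearer the handle), in the middle. Rectangular pocket 64 mm (x) by 40 mm (y), 22 mm deep, mouth chamfered 3 mm; floor 20 mm above the desk. Rows are 72 mm and columns 66 mm apart. Moves with the drawer; axes as the cabinet's.
- pocket3 (a point): Centre of the floor of pocket 3, in the drawer's front row (the front row is the one nearer the handle), at the -y side. Rectangular pocket 64 mm (x) by 40 mm (y), 22 mm deep, mouth chamfered 3 mm; floor 20 mm above the desk. Rows are 72 mm and columns 66 mm apart. Moves with the drawer; axes as the cabinet's.
- pocket4 (a point): Centre of the floor of pocket 4, in the drawer's back row (the back row is the one nearer the cabinet), at the +y side. Rectangular pocket 64 mm (x) by 40 mm (y), 22 mm deep, mouth chamfered 3 mm; floor 20 mm above the desk. Rows are 72 mm and columns 66 mm apart. Moves with the drawer; axes as the cabinet's.
- pocket5 (a point): Centre of the floor of pocket 5, in the drawer's back row (the back row is the one nearer the cabinet), in the middle. Rectangular pocket 64 mm (x) by 40 mm (y), 22 mm deep, mouth chamfered 3 mm; floor 20 mm above the desk. Rows are 72 mm and columns 66 mm apart. Moves with the drawer; axes as the cabinet's.
- pocket6 (a point): Centre of the floor of pocket 6, in the drawer's back row (the back row is the one nearer the cabinet), at the -y side. Rectangular pocket 64 mm (x) by 40 mm (y), 22 mm deep, mouth chamfered 3 mm; floor 20 mm above the desk. Rows are 72 mm and columns 66 mm apart. Moves with the drawer; axes as the cabinet's.
- pack1: Black rigid battery pack, a block 60 mm (x) by 36 mm (y) by 50 mm high, 180 g or so, standing on the desk on its 60 by 36 face; origin at the centre of its underside. Goes into any pocket, its 60 mm side along the pocket's 64 mm side, either way round; 28 mm then stands out of the pocket. May be absent.
- pack2: Black rigid battery pack, a block 60 mm (x) by 36 mm (y) by 50 mm high, 180 g or so, standing on the desk on its 60 by 36 face; origin at the centre of its underside. Goes into any pocket, its 60 mm side along the pocket's 64 mm side, either way round; 28 mm then stands out of the pocket. May be absent.
- pack3: Black rigid battery pack, a block 60 mm (x) by 36 mm (y) by 50 mm high, 180 g or so, standing on the desk on its 60 by 36 face; origin at the centre of its underside. Goes into any pocket, its 60 mm side along the pocket's 64 mm side, either way round; 28 mm then stands out of the pocket. May be absent.
- pack4: Black rigid battery pack, a block 60 mm (x) by 36 mm (y) by 50 mm high, 180 g or so, standing on the desk on its 60 by 36 face; origin at the centre of its underside. Goes into any pocket, its 60 mm side along the pocket's 64 mm side, either way round; 28 mm then stands out of the pocket. May be absent.
- pack5: Black rigid battery pack, a block 60 mm (x) by 36 mm (y) by 50 mm high, 180 g or so, standing on the desk on its 60 by 36 face; origin at the centre of its underside. Goes into any pocket, its 60 mm side along the pocket's 64 mm side, either way round; 28 mm then stands out of the pocket. May be absent.
- pack6: Black rigid battery pack, a block 60 mm (x) by 36 mm (y) by 50 mm high, 180 g or so, standing on the desk on its 60 by 36 face; origin at the centre of its underside. Goes into any pocket, its 60 mm side along the pocket's 64 mm side, either way round; 28 mm then stands out of the pocket. May be absent.
- mug: White mug, 80 mm across, 95 mm high, origin at the centre of its underside. Leave it alone.
- console: Black keypad console lying flat, 130 by 150 by 30 mm, origin at the centre of its underside. Leave it alone.
- adaptor: Black power adaptor brick, 115 (x) by 55 by 34 mm, with rounded edges and a cable boss at one end, lower and longer than a battery pack; origin at the centre of its underside. Not a pack; leave it alone.
Not all that is in view belongs to the job. What is shaped like the pack4 but yellow is not meant.

How it is judged:
On the way, in this order (a step that is already met when the one before it is completed fails the run):
1. the drawer is pulled open (value of joint drawer above 0.12 m), for 0.2 s.
2. every pack sits fully down in a pocket of the open drawer (x of pack1 in the frame of tray between -0.043 and 0.043 m and y of pack1 in the frame of tray between -0.073 and 0.073 m and z of each of pack1, pack2, pack3, pack4, pack5, pack6 in the frame of tray below 0.005 m and angle between each of pack1, pack2, pack3, pack4, pack5, pack6's own z axis and vertical below 0.12 rad and x of pack2 in the frame of tray between -0.043 and 0.043 m and y of pack2 in the frame of tray between -0.073 and 0.073 m and x of pack3 in the frame of tray between -0.043 and 0.043 m and y of pack3 in the frame of tray between -0.073 and 0.073 m and x of pack4 in the frame of tray between -0.043 and 0.043 m and y of pack4 in the frame of tray between -0.073 and 0.073 m and x of pack5 in the frame of tray between -0.043 and 0.043 m and y of pack5 in the frame of tray between -0.073 and 0.073 m and x of pack6 in the frame of tray between -0.043 and 0.043 m and y of pack6 in the frame of tray between -0.073 and 0.073 m and value of joint drawer above 0.03 m), for 0.2 s.
3. the drawer is shut (value of joint drawer below 0.006 m), for 0.2 s.
4. the start button is pressed all the way down (value of joint start above 0.0062 m), for 0.05 s.
At the end, for the whole second after the job is handed in: every pack that was there is in a pocket (centre within about 7 mm of the pocket's, underside within 5 mm of its floor, upright within 0.12 rad), at rest; the drawer is within 6 mm of shut; the start button has been fully pressed (over 6.2 mm) after that and is up again (under 2 mm) (x of pack1 in the frame of tray between -0.043 and 0.043 m and y of pack1 in the frame of tray between -0.073 and 0.073 m and z of each of pack1, pack2, pack3, pack4, pack5, pack6 in the frame of tray below 0.005 m and angle between each of pack1, pack2, pack3, pack4, pack5, pack6's own z axis and vertical below 0.12 rad and x of pack2 in the frame of tray between -0.043 and 0.043 m and y of pack2 in the frame of tray between -0.073 and 0.073 m and x of pack3 in the frame of tray between -0.043 and 0.043 m and y of pack3 in the frame of tray between -0.073 and 0.073 m and x of pack4 in the frame of tray between -0.043 and 0.043 m and y of pack4 in the frame of tray between -0.073 and 0.073 m and x of pack5 in the frame of tray between -0.043 and 0.043 m and y of pack5 in the frame of tray between -0.073 and 0.073 m and x of pack6 in the frame of tray between -0.043 and 0.043 m and y of pack6 in the frame of tray between -0.073 and 0.073 m and linear speed of each of pack1, pack2, pack3, pack4, pack5, pack6 below 0.02 m/s and value of joint drawer below 0.006 m and value of joint start below 0.002 m); the robot touches nothing.
It fails at once if the start button is pressed down while the drawer is open (value of joint start above 0.005 m and value of joint drawer above 0.02 m).
It fails at once if the mug is moved more than 6 cm or tipped over (distance of mug from where it was at the start of the episode above 0.06 m or angle between mug's own z axis and vertical above 0.6 rad).
It fails at once if the console is moved more than 6 cm or tipped over (distance of console from where it was at the start of the episode above 0.06 m or angle between console's own z axis and vertical above 0.6 rad).
It fails at once if the adaptor is moved more than 6 cm or tipped over (distance of adaptor from where it was at the start of the episode above 0.06 m or angle between adaptor's own z axis and vertical above 0.6 rad).
Of pack1, pack2, pack3, pack4, pack5, pack6 only 4 to 6 are there at a start; the rules pass over those that are not, and their reading is None.
At some moment in a run one of pack1, pack2, pack3, pack4, pack5, pack6 may be knocked a few centimetres aside while the robot is not near it.
Once in a run the grip may slacken for a moment while it holds something.
It also fails if it takes over 210 s, if anything falls off the work surface, if the arm or the gripper's body presses on something with over 40 N, if the wrist force passes 120 N, or if a joint passes its speed limit or range.

## Working session

There is one attempt and no reset: what is moved stays moved. The work goes in short steps, Python scripts to look and compute and a tool call to move; the robot and the scene stay as the last step left them, time stands still between calls to the robot, and variables do not carry over. Pictures are saved under pics/ and viewed, and the job is handed in when it is done.

Besides the shell and the picture viewer there is one more tool, called after "Call:" by a JSON object that holds its "api" and its "payload". jog_arm: Moves the arm, as the interface text tells. Its arguments: {"type":"object","properties":{"dp":{"type":"array","items":{"type":"array","items":{"type":"number"}}},"roll":{"type":"array","items":{"type":"number"}},"claw":{"type":"number"}},"required":["dp","roll"]}

```bash
ls; mkdir -p pics; cat > h.py <<'E'
import numpy as np, cv2
from plant import arm
def pix2world(cam,u,v,d):
    c=arm.camera_info(cam); R=np.array(c["R"]);t=np.array(c["t"])
    xd=(np.asarray(u,float)-c["cx"])/c["fx"]; yd=(np.asarray(v,float)-c["cy"])/c["fy"]
    x,y=xd.copy(),yd.copy()
    for _ in range(10):
        s=1+c["k1"]*(x*x+y*y); x,y=xd/s,yd/s
    P=np.stack([x*d,y*d,np.ones_like(x)*d],-1)
    return (P-t)@R
def cloud(cam,depth):
    v,u=np.mgrid[0:480,0:640]
    W=pix2world(cam,u,v,depth); W[depth<=0]=np.nan
    return W
def world2pix(cam,X):
    c=arm.camera_info(cam); P=np.array(c["R"])@np.asarray(X)+np.array(c["t"])
    x,y=P[:2]/P[2]; s=1+c["k1"]*(x*x+y*y)
    return c["fx"]*x*s+c["cx"],c["fy"]*y*s+c["cy"]
E
python3 - <<'E'
from h import *
for n in("side","top"):
    p,d=arm.snapshot(n); cv2.imwrite(f"pics/{n}0.png",p); np.save(f"{n}_d.npy",d)
    print(n,arm.camera_info(n))
print(arm.sense())
E
```

```text
pics
side {'fx': 438.79915303414117, 'fy': 438.79915303414117, 'cx': 319.4635631851894, 'cy': 243.92376617537744, 'k1': -0.054888590633285446, 'R': array([[ 0.87878188, -0.47717653,  0.00670525],
       [-0.28679577, -0.53929723, -0.79177439],
       [ 0.38143228,  0.69387395, -0.61077684]]), 't': array([-0.52191863,  0.25293962,  0.73668783])}
top {'fx': 455.14051247530927, 'fy': 455.14051247530927, 'cx': 322.36137005091535, 'cy': 237.20596360931992, 'k1': -0.018520594270368954, 'R': array([[ 0.01140834, -0.99971741, -0.02085544],
       [-0.99074389, -0.00847966, -0.13547926],
       [ 0.13526413,  0.022208  , -0.99056066]]), 't': array([0.01997845, 0.60832249, 1.00664104])}
{'time_s': 0.1, 'joint_positions': array([ 1.11149784e+00,  4.94114780e-01,  1.34606169e+00, -1.29868681e-05,
        1.30249331e+00, -9.55101160e-02]), 'qd': array([ 3.43634314e-04,  1.00268941e-05, -2.51199273e-03, -2.41611080e-03,
       -6.29829138e-05, -4.61834030e-04]), 'joint_torque': array([ 2.39310888e-03, -8.83593464e+01, -3.84559572e+01,  2.38920011e-04,
        4.87961966e-03, -2.66545322e-05]), 'position': array([0.22225093, 0.58380811, 0.23076631]), 'orientation': array([-1.41469727e-04,  1.80891113e-01,  9.83502982e-01, -5.19686704e-04]), 'force': array([-0.2384842 , -0.6133155 ,  0.19006606]), 'ft_torque': array([-0.02674911, -0.0015688 , -0.06242311]), 'gripper_width': 0.08533395340481142}
```

View pics/top0.png

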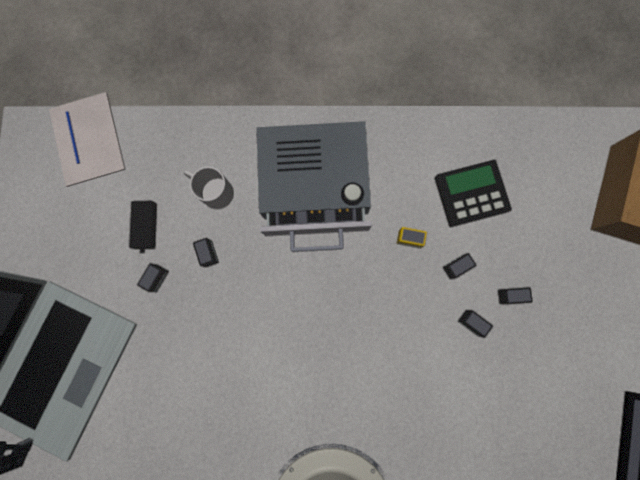

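View pics/side0.png

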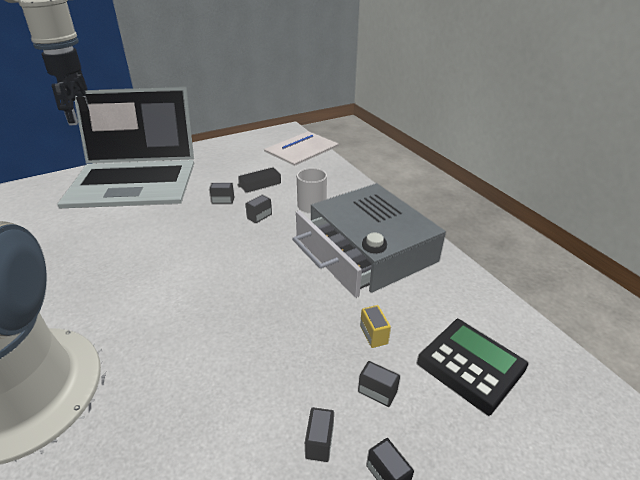

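```bash
python3 - <<'E'
from h import *
D={n:np.load(f"{n}_d.npy") for n in("side","top")}
for q in ("pack1","adaptor","console","mug","charger"):
  W=cloud("top",D["top"])
  for r in arm.regions_of(q,"top"):
    m=r["region"]&(D["top"]>0)
    P=W[m]; zt=np.nanpercentile(P[:,2],90); T=P[np.abs(P[:,2]-zt)<.006]
    b=cv2.minAreaRect((T[:,:2]*1000).astype(np.float32))
    print(q,round(r["score"],2),np.round(r["rect"]),"ztop",round(zt,3),"rect",np.round(b[0],1),np.round(b[1],1),round(b[2],1),m.sum())
for q in ("handle","start_top","charger","pocket2"):
  for n in("side","top"):
    try: print(q,n,[(round(r["score"],2),np.round(r["xy"],1)) for r in arm.spot_point(q,n)])
    except Exception as e: print(e)
print(arm.sense()["time_s"])
E
```

```text
pack1 0.94 [398. 231. 428. 249.] ztop 0.052 rect [ 610.9 -180.9] [60.  36.1] 79.7 514
pack1 0.92 [441. 257. 476. 280.] ztop 0.052 rect [ 544.9 -288.4] [34.8 59. ] 32.7 481
pack1 0.85 [497. 288. 534. 304.] ztop 0.052 rect [ 479.5 -413.3] [33.6 61.1] 2.4 558
pack1 0.63 [135. 260. 164. 292.] ztop 0.051 rect [510.7 421.9] [36.9 60.5] 63.0 658
pack1 0.6 [436. 158. 511. 229.] ztop 0.032 rect [ 720.2 -328.3] [129.3 148.8] 16.0 3551
pack1 0.57 [460. 310. 494. 336.] ztop 0.052 rect [ 417.  -321.3] [57.6 36.2] 54.6 564
pack1 0.56 [196. 238. 219. 267.] ztop 0.052 rect [571.6 299. ] [59.4 35.3] 20.5 507
pack1 0.23 [258. 208. 374. 254.] ztop 0.081 rect [642.1  41.9] [ 42.6 247.8] 3.4 2713
adaptor 0.61 [128. 202. 159. 252.] ztop 0.035 rect [636.6 455.3] [113.   54.1] 1.1 1266
console 0.79 [436. 158. 513. 230.] ztop 0.032 rect [ 720.2 -328.3] [129.4 148.8] 15.9 3601
console 0.68 [261. 212. 370. 251.] ztop 0.081 rect [627.1  42. ] [ 12.7 245.1] 3.4 2583
charger 0.85 [256. 122. 371. 253.] ztop 0.09 rect [742.6  48.1] [243.  250.7] 3.4 12234
handle side [(0.62, array([309.3, 250.9])), (0.28, array([371. , 248.5]))]
handle top [(0.69, array([317.3, 246.3]))]
start_top side [(0.63, array([377.6, 236.7]))]
start_top top [(0.67, array([349.4, 191.8]))]
charger side [(0.68, array([374.3, 248.8]))]
charger top [(0.96, array([316.9, 175.1]))]
pocket2 side [(0.95, array([361.6, 269.5])), (0.95, array([352.7, 227.5])), (0.86, array([366.5, 241.8])), (0.85, array([343.9, 253.7])), (0.75, array([327.1, 237.3]))]
pocket2 top [(0.9, array([319.8, 210.3])), (0.71, array([344. , 208.3])), (0.61, array([289.2, 210.3])), (0.51, array([352.7, 192.2]))]
0.75
```

```bash
python3 - <<'E'
from h import *
p=cv2.imread("pics/top0.png"); cv2.imwrite("pics/zoom0.png",cv2.resize(p[110:265,240:390],(750,775)[:2] if 0 else (580,600),interpolation=cv2.INTER_CUBIC))
d=np.load("top_d.npy"); W=cloud("top",d)
r=arm.regions_of("charger","top")[0]["region"]
P=W[r&(d>0)]
for lo,hi,x in((.083,.095,.66),(.076,.086,0)):
    T=P[(P[:,2]>lo)&(P[:,2]<hi)]
    if x: T=T[T[:,0]>x]
    else: T=T[T[:,0]<.64]
    b=cv2.minAreaRect((T[:,:2]*1000).astype(np.float32)); print(b, np.median(T[:,2]))
T=P[(P[:,2]>.05)&(P[:,2]<.072)&(P[:,0]<.615)]
b=cv2.minAreaRect((T[:,:2]*1000).astype(np.float32)); print("handle",b,np.median(T[:,2]))
# button
T=P[(P[:,2]>.094)]; print("btn",T.mean(0),T[:,2].max(),len(T), np.ptp(T,axis=0))
E
```

```text
((763.2144165039062, 49.27894592285156), (202.23367309570312, 250.74493408203125), 3.6985936164855957) 0.08725562546624786
((627.1904907226562, 40.92375183105469), (12.709226608276367, 242.98655700683594), 3.370755672454834) 0.08086461596137512
handle ((593.9728393554688, 69.81643676757812), (181.8502960205078, 41.984920501708984), 89.99201965332031) 0.0654737628892025
btn [ 0.69634649 -0.03933982  0.10482839] 0.11590134444996904 423 [0.05105154 0.04861743 0.02165799]
```

View pics/zoom0.png

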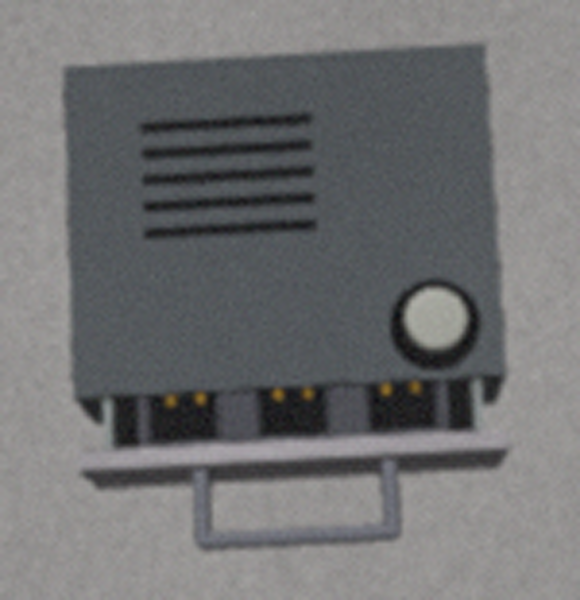

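```bash
cat >> h.py <<'E'
import json
def state():
    s=arm.sense(); R=cv2.Rodrigues  # noqa
    w,x,y,z=s["orientation"]
    yd=np.array([2*(x*y-w*z),1-2*(x*x+z*z)])
    return np.array(s["position"])*1000, np.degrees(np.arctan2(yd[1],yd[0])), s
def plan(target,psi=None,rows=8,start=None):
    """target mm world, psi = angle of tool y (deg). prints rows."""
    p,a,_=state()
    if start is not None: p,a=np.array(start[:3],float),start[3]
    if psi is None: d=0
    else: d=(psi-a+90)%180-90
    step=(np.array(target,float)-p)/rows
    out=[];r=-d/rows
    for k in range(rows):
        ak=np.radians(a+d*k/rows)
        tx=np.array([-np.sin(ak),np.cos(ak)]);ty=np.array([np.cos(ak),np.sin(ak)])
        out.append([round(float(step[:2]@tx),1),round(float(step[:2]@ty),1),round(float(-step[2]),1)])
    print(json.dumps({"dp":out,"roll":[round(float(r),2)]*rows}),"d",round(d,1))
    return (*target,a+d)
E
python3 - <<'E'
from h import *
s=plan((579,38,200),3.5,16)
print(world2pix("top",(.5793,.038,.062)),world2pix("side",(.5793,.038,.062)))
for zz in(.062,):
  # intersect spot rays with z plane
  for n,(u,v) in (("top",(317.3,246.3)),("side",(309.3,250.9))):
    a=pix2world(n,np.array(u),np.array(v),.5);b=pix2world(n,np.array(u),np.array(v),1.)
    k=(zz-a[2])/(b[2]-a[2]);print(n,a+k*(b-a))
E
```

```text
{"dp": [[-33.0, -24.0, 2.0], [-34.6, -21.5, 2.0], [-36.1, -19.0, 2.0], [-37.3, -16.4, 2.0], [-38.4, -13.7, 2.0], [-39.3, -10.9, 2.0], [-40.0, -8.0, 2.0], [-40.4, -5.2, 2.0], [-40.7, -2.3, 2.0], [-40.8, 0.7, 2.0], [-40.6, 3.6, 2.0], [-40.2, 6.5, 2.0], [-39.7, 9.3, 2.0], [-38.9, 12.1, 2.0], [-37.9, 14.9, 2.0], [-36.8, 17.6, 2.0]], "roll": [4.1, 4.1, 4.1, 4.1, 4.1, 4.1, 4.1, 4.1, 4.1, 4.1, 4.1, 4.1, 4.1, 4.1, 4.1, 4.1]} d -65.7
(np.float64(316.7212273302718), np.float64(248.60736766751546)) (np.float64(305.2929945075037), np.float64(251.90725985815203))
top [0.58453895 0.03676422 0.062     ]
side [0.58853363 0.03703397 0.062     ]
```

Call:
{"api": "jog_arm", "payload": {"dp": [[-33,-24,2],[-34.6,-21.5,2],[-36,-19,2],[-37.3,-16.4,2],[-38.4,-13.7,2],[-39.3,-10.9,2],[-40,-8,2],[-40.4,-5.2,2]], "roll": [4.1,4.1,4.1,4.1,4.1,4.1,4.1,4.1], "claw": 0.1}}

```text
time_s: 1.6
position: [0.4015, 0.3097, 0.2154]
orientation: [0.0, 0.453, 0.892, 0.0]
force: [0.7, 0.9, -0.4]
gripper_width: 0.0382
```

Call:
{"api": "jog_arm", "payload": {"dp": [[-40.7,-2.3,2],[-40.8,0.7,2],[-40.6,3.6,2],[-40.2,6.5,2],[-39.7,9.3,2],[-38.9,12.1,2],[-37.9,14.9,2],[-36.8,17.6,2]], "roll": [4.1,4.1,4.1,4.1,4.1,4.1,4.1,4.1]}}

```text
time_s: 2.4
position: [0.58, 0.0366, 0.1993]
orientation: [0.0, 0.686, 0.728, 0.0]
force: [0.8, -0.6, -0.4]
gripper_width: 0.0381
```

```bash
python3 - <<'E'
from h import *
p,a,s=state();print(p,a,s["gripper_width"],s["time_s"])
plan((579,38,100),3.5,4)
E
```

```text
[580.00714518  36.6078486  199.31037378] 3.3777257278013755 0.03813602005414611 2.4
{"dp": [[0.4, -0.2, 24.8], [0.4, -0.2, 24.8], [0.4, -0.2, 24.8], [0.4, -0.2, 24.8]], "roll": [-0.03, -0.03, -0.03, -0.03]} d 0.1
```

Call:
{"api": "jog_arm", "payload": {"dp": [[0,0,30],[0,0,30],[0,0,30],[0,0,30],[0,0,0]], "roll": [0,0,0,0,0]}}

```text
time_s: 2.9
position: [0.5771, 0.0382, 0.0762]
orientation: [-0.002, 0.685, 0.729, -0.002]
force: [-0.3, 0.1, 0.7]
gripper_width: 0.0385
```

```bash
python3 - <<'E'
from h import *
for n in("side","top"):
    p,d=arm.snapshot(n)
    c=p[150:330,230:470] if n=="side" else p[180:300,250:410]
    cv2.imwrite(f"pics/{n}1.png",cv2.resize(c,(800,600),interpolation=cv2.INTER_CUBIC))
E
```

```text
(no output)
```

View pics/side1.png

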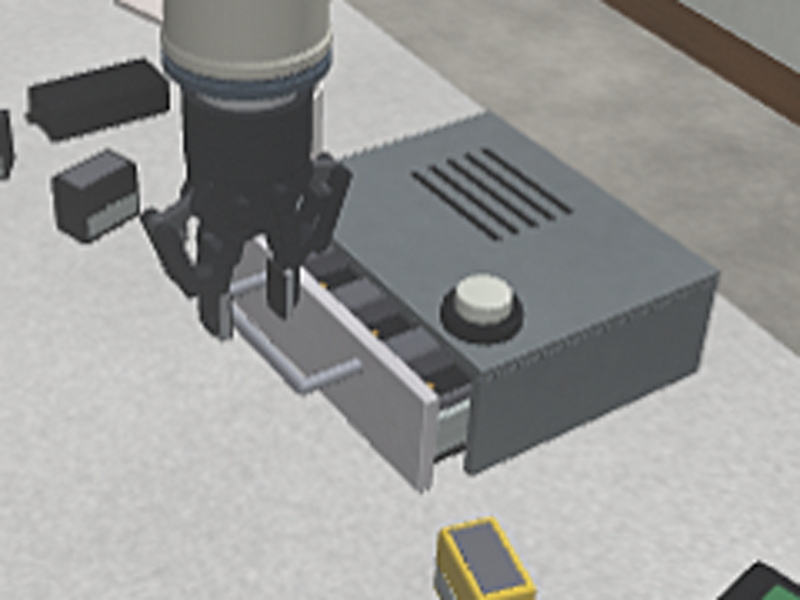

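Call:
{"api": "jog_arm", "payload": {"dp": [[0,0,16],[0,0,15],[0,0,0]], "roll": [0,0,0]}}

```text
time_s: 3.3
position: [0.5794, 0.0382, 0.0488]
orientation: [0.0, 0.685, 0.729, 0.0]
force: [-0.0, 0.4, 0.8]
gripper_width: 0.0385
```

Call:
{"api": "jog_arm", "payload": {"dp": [[0,0,0],[0,0,0],[0,0,0],[0,0,0],[0,0,0]], "roll": [0,0,0,0,0], "claw": 1}}

```text
time_s: 3.8
position: [0.5803, 0.0382, 0.05]
orientation: [0.001, 0.685, 0.729, 0.001]
force: [-1.0, -0.4, 8.4]
gripper_width: 0.0079
```

Call:
{"api": "jog_arm", "payload": {"dp": [[0,-10,0],[0,-18,0],[0,-20,0],[0,-20,0],[0,-20,0],[0,-20,0],[0,-18,0],[0,-10,0]], "roll": [0,0,0,0,0,0,0,0]}}

```text
time_s: 4.6
position: [0.4441, 0.0299, 0.0499]
orientation: [0.001, 0.685, 0.729, 0.001]
force: [3.3, 6.6, 14.6]
gripper_width: 0.0074
```

Call:
{"api": "jog_arm", "payload": {"dp": [[0,-4,0],[0,-4,0],[0,-2,0],[0,-1,0],[0,0,0]], "roll": [0,0,0,0,0]}}

```text
time_s: 5.1
position: [0.437, 0.0294, 0.05]
orientation: [0.003, 0.685, 0.729, 0.003]
force: [13.0, 12.3, 6.4]
gripper_width: 0.0075
```

Call:
{"api": "jog_arm", "payload": {"dp": [[0,0,0],[0,0,0],[0,0,0],[0,0,0]], "roll": [0,0,0,0], "claw": 0.1}}

```text
time_s: 5.5
position: [0.4324, 0.0291, 0.0484]
orientation: [0.0, 0.685, 0.729, -0.0]
force: [0.8, -0.0, 0.0]
gripper_width: 0.0381
```

Call:
{"api": "jog_arm", "payload": {"dp": [[0,0,-20],[0,0,-40],[0,0,-40],[0,0,-40],[0,0,-30]], "roll": [0,0,0,0,0]}}

```text
time_s: 6.0
position: [0.4325, 0.0291, 0.2207]
orientation: [0.001, 0.685, 0.729, 0.0]
force: [0.9, -0.2, -0.6]
gripper_width: 0.0385
```

```bash
python3 - <<'E'
from h import *
p,a,s=state(); print(p,a)
# pack C (417,-321): long side angle?
plan((430,-270,250),None,8)
E
```

```text
[432.45442558  29.07541519 220.66413309] 3.5531430250291183
{"dp": [[-37.3, -2.6, -3.7], [-37.3, -2.6, -3.7], [-37.3, -2.6, -3.7], [-37.3, -2.6, -3.7], [-37.3, -2.6, -3.7], [-37.3, -2.6, -3.7], [-37.3, -2.6, -3.7], [-37.3, -2.6, -3.7]], "roll": [0.0, 0.0, 0.0, 0.0, 0.0, 0.0, 0.0, 0.0]} d 0
```

Call:
{"api": "jog_arm", "payload": {"dp": [[-37,-4,-5],[-37,-4,-5],[-37,-4,-5],[-37,-4,-5],[-37,-4,-5],[0,0,0]], "roll": [0,0,0,0,0,0]}}

```text
time_s: 6.6
position: [0.4241, -0.1605, 0.2438]
orientation: [0.001, 0.686, 0.728, -0.0]
force: [-0.1, 0.3, 0.5]
gripper_width: 0.0384
```

```bash
cat > look.py <<'E'
from h import *
import sys
tag=sys.argv[1]
p,d=arm.snapshot("top"); cv2.imwrite(f"pics/top{tag}.png",p); np.save("top_d.npy",d)
W=cloud("top",d)
for r in arm.regions_of("pack1","top"):
    m=r["region"]&(d>0)
    P=W[m]; zt=np.nanpercentile(P[:,2],85)
    if not .04<zt<.09: continue
    T=P[np.abs(P[:,2]-zt)<.006]
    b=cv2.minAreaRect((T[:,:2]*1000).astype(np.float32)); (w,h),an=b[1],b[2]
    if w>h: an=(an+90)  # psi = dir of short side
    an=(an+90)%180-90
    col=p[m].mean(0)
    print(round(r["score"],2),np.round(r["rect"]),"zt",round(zt*1000),"c",np.round(b[0],1),"size",np.round(b[1],1),"psi",round(an,1),"bgr",np.round(col),len(T))
np.save("W.npy",W)
E
python3 look.py 2; python3 - <<'E'
from h import *
p,d=arm.snapshot("side"); cv2.imwrite("pics/side2.png",p); np.save("side_d.npy",d)
p=cv2.imread("pics/top2.png");cv2.imwrite("pics/zoom2.png",cv2.resize(p[120:330,240:400],(457,600),interpolation=cv2.INTER_CUBIC))
W=np.load("W.npy")
m=(W[...,2]>.076)&(W[...,2]<.086)&(W[...,0]<.53)&(W[...,0]>.45)&(W[...,1]>-.12)&(W[...,1]<.2)
T=W[m];print("front",cv2.minAreaRect((T[:,:2]*1000).astype(np.float32)),np.median(T[:,2]))
m=(W[...,2]>.036)&(W[...,2]<.048)&(W[...,0]<.68)&(W[...,0]>.48)&(W[...,1]>-.08)&(W[...,1]<.16)
T=W[m];print("block",cv2.minAreaRect((T[:,:2]*1000).astype(np.float32)),np.median(T[:,2]))
for n in("pocket1","tray"):
  for c in("top",):
    for r in arm.spot_point(n,c): print(n,c,round(r["score"],2),np.round(r["xy"],1))
E
```

```text
0.96 [497. 291. 535. 305.] zt 52 c [ 479.4 -413.7] size [33.4 62.3] psi 1.0 bgr [71. 68. 68.] 381
0.8 [444. 254. 479. 275.] zt 52 c [ 545.5 -289.3] size [35.2 58.4] psi 30.9 bgr [79. 75. 75.] 293
0.8 [399. 229. 425. 249.] zt 51 c [ 610.8 -180.8] size [60.  36.7] psi -10.0 bgr [ 70. 103. 112.] 402
0.71 [138. 262. 167. 291.] zt 51 c [510.8 421.5] size [36.5 60.3] psi 61.2 bgr [69. 66. 66.] 402
0.66 [196. 238. 218. 268.] zt 51 c [571.3 299.1] size [59.6 36.3] psi -70.0 bgr [73. 71. 71.] 398
front ((482.7854309082031, 32.55918884277344), (12.050559997558594, 247.8327178955078), 3.5141146183013916) 0.08115742870678877
block ((571.2507934570312, 35.1641845703125), (187.8865966796875, 239.5022430419922), 3.0561399459838867) 0.04100035014981676
pocket1 top 0.96 [343.5 239.6]
pocket1 top 0.92 [318.6 237.9]
pocket1 top 0.89 [348.2 270.4]
pocket1 top 0.72 [320.8 268.4]
pocket1 top 0.58 [289.1 267.8]
pocket1 top 0.56 [286.2 243.3]
tray top 0.81 [316.6 256.2]
```

View pics/zoom2.png

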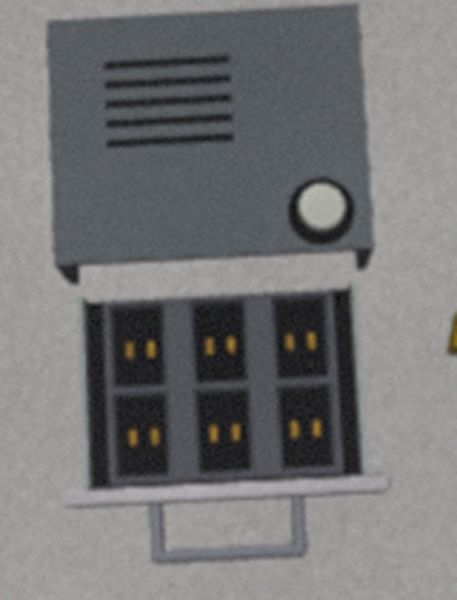

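View pics/side2.png

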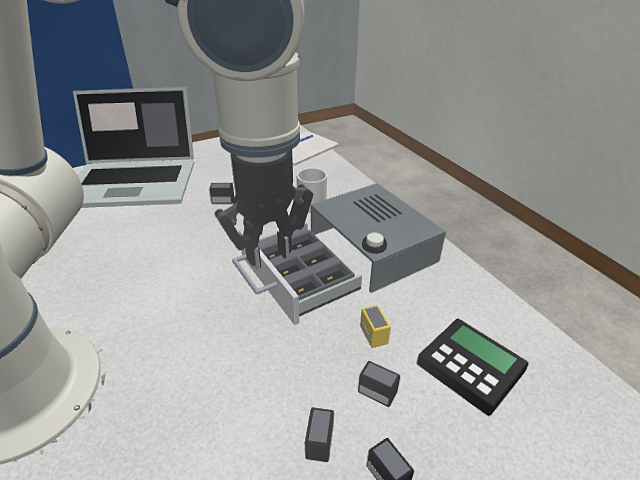

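View pics/top2.png

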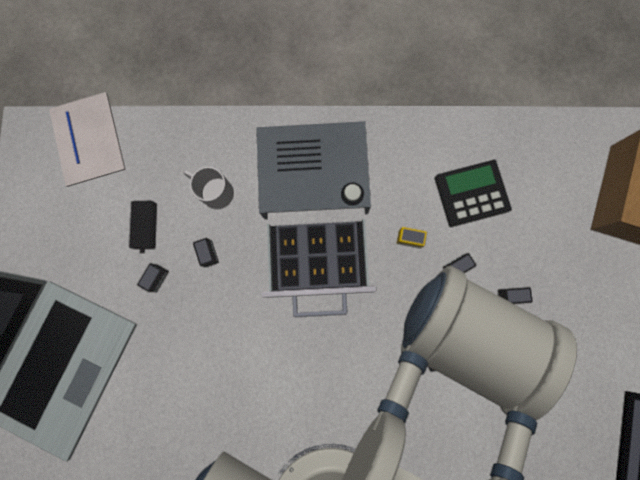

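```bash
cat > rect.py <<'E'
from h import *
c=arm.camera_info("top"); print("cam",-np.array(c["R"]).T@c["t"])
p=cv2.imread("pics/top2.png")
th=np.radians(3.5); o=np.array([.4828,.0326]); ex=np.array([np.cos(th),np.sin(th)]); ey=np.array([-ex[1],ex[0]])
z=.042
S=0.4e-3
# image: rows -> cabinet x from -10..190mm (up), cols -> y from 125..-125
xs=np.arange(190,-10,-S*1e3)/1e3; ys=np.arange(125,-125,-S*1e3)/1e3
X,Y=np.meshgrid(xs,ys,indexing="ij")
Pw=np.stack([o[0]+X*ex[0]+Y*ey[0],o[1]+X*ex[1]+Y*ey[1],np.full_like(X,z)],-1)
Pc=Pw@np.array(c["R"]).T+np.array(c["t"])
x=Pc[...,0]/Pc[...,2];y=Pc[...,1]/Pc[...,2];s=1+c["k1"]*(x*x+y*y)
m=cv2.remap(p,(c["fx"]*x*s+c["cx"]).astype(np.float32),(c["fy"]*y*s+c["cy"]).astype(np.float32),cv2.INTER_CUBIC)
cv2.imwrite("pics/rect.png",m); g=m.mean(-1)
np.set_printoptions(linewidth=200)
row=lambda x0,x1:g[(xs*1e3>x0)&(xs*1e3<x1)].mean(0)
def edges(prof,ax,thr=9):
    gr=np.gradient(cv2.GaussianBlur(prof.reshape(1,-1),(0,0),3)[0])
    k=[i for i in range(2,len(gr)-2) if abs(gr[i])>=abs(gr[i-1]) and abs(gr[i])>abs(gr[i+1]) and abs(gr[i])>.4]
    return [(round(ax[i]*1e3,1),round(gr[i],2)) for i in k]
print("y edges back",edges(row(105,145),ys)); print("y edges front",edges(row(35,70),ys))
for y0 in(66,0,-66):
    sel=(np.abs(ys*1e3-y0)<14); print("x edges",y0,edges(g[:,sel].mean(1),xs))
E
python3 rect.py
```

```text
cam [0.46630145 0.00277569 1.07997076]
y edges back [(np.float64(107.8), np.float64(-7.6)), (np.float64(93.0), np.float64(4.01)), (np.float64(85.8), np.float64(-3.37)), (np.float64(75.8), np.float64(1.52)), (np.float64(69.4), np.float64(-1.72)), (np.float64(58.6), np.float64(1.98)), (np.float64(52.2), np.float64(-2.21)), (np.float64(45.4), np.float64(3.68)), (np.float64(20.6), np.float64(-3.57)), (np.float64(11.0), np.float64(1.63)), (np.float64(5.0), np.float64(-1.73)), (np.float64(-6.6), np.float64(1.87)), (np.float64(-12.6), np.float64(-1.89)), (np.float64(-20.6), np.float64(3.63)), (np.float64(-45.8), np.float64(-3.64)), (np.float64(-53.8), np.float64(1.71)), (np.float64(-59.8), np.float64(-1.65)), (np.float64(-71.4), np.float64(1.79)), (np.float64(-77.4), np.float64(-2.03)), (np.float64(-86.2), np.float64(3.27)), (np.float64(-93.8), np.float64(-4.26)), (np.float64(-107.8), np.float64(7.81))]
y edges front [(np.float64(107.8), np.float64(-7.94)), (np.float64(93.0), np.float64(4.2)), (np.float64(86.2), np.float64(-3.4)), (np.float64(75.4), np.float64(2.06)), (np.float64(69.4), np.
[... 1640 characters left out ...]
oat64(7.6), np.float64(8.14)), (np.float64(-2.8), np.float64(-4.37)), (np.float64(-7.2), np.float64(3.11))]
x edges -66 [(np.float64(188.0), np.float64(4.58)), (np.float64(171.6), np.float64(-0.42)), (np.float64(165.6), np.float64(0.42)), (np.float64(158.0), np.float64(-6.51)), (np.float64(124.0), np.float64(2.1)), (np.float64(112.0), np.float64(-2.12)), (np.float64(89.2), np.float64(3.51)), (np.float64(81.2), np.float64(-2.98)), (np.float64(54.0), np.float64(2.46)), (np.float64(40.8), np.float64(-2.27)), (np.float64(17.2), np.float64(4.09)), (np.float64(12.4), np.float64(-1.5)), (np.float64(7.6), np.float64(8.36)), (np.float64(-3.2), np.float64(-4.18)), (np.float64(-7.6), np.float64(2.52))]
```

View pics/rect.png

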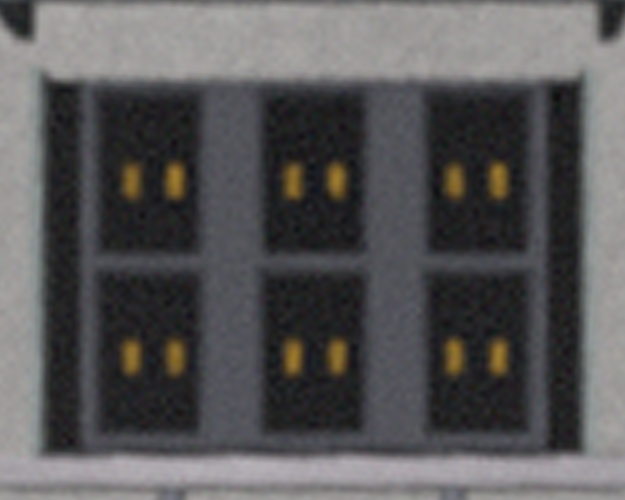

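```bash
python3 - <<'E'
from h import *
plan((417,-321.3,150),-35.4,7)
E
```

```text
{"dp": [[-23.5, -2.5, 13.3], [-23.7, -0.2, 13.3], [-23.6, 2.1, 13.3], [-23.2, 4.4, 13.3], [-22.7, 6.7, 13.3], [-22.0, 8.8, 13.3], [-21.0, 10.9, 13.3]], "roll": [5.57, 5.57, 5.57, 5.57, 5.57, 5.57, 5.57]} d -39.0
```

Call:
{"api": "jog_arm", "payload": {"dp": [[-23.5,-2.5,13],[-23.7,-0.2,13],[-23.6,2,13],[-23.2,4.4,13],[-22.7,6.7,13],[-22,8.8,13],[-21,11,13],[0,0,0]], "roll": [5.6,5.6,5.6,5.6,5.6,5.6,5.4,0], "claw": -0.6}}

```text
time_s: 7.65
position: [0.4166, -0.3232, 0.1507]
orientation: [-0.001, 0.89, 0.457, -0.0]
force: [-0.0, 0.5, 0.3]
gripper_width: 0.0685
```

```bash
python3 - <<'E'
from h import *
p,a,s=state(); print(p,a,s["gripper_width"])
p,d=arm.snapshot("side"); cv2.imwrite("pics/side3.png",p[150:,150:550])
W=cloud("side",d)
for r in arm.regions_of("pack1","side"):
    m=r["region"]&(d>0);P=W[m];P=P[(P[:,2]>.046)&(P[:,2]<.056)]
    if len(P)>30:
        b=cv2.minAreaRect((P[:,:2]*1000).astype(np.float32)); print(round(r["score"],2),np.round(r["rect"]),np.round(b[0],1),np.round(b[1],1),round(b[2],1))
E
```

```text
[ 416.58919666 -323.22206747  150.74433515] -35.63296420389784 0.0685186354817548
0.96 [207. 182. 233. 202.] [509.7 417.9] [36.7 51.7] 64.0
0.93 [366. 437. 415. 480.] [ 480.2 -415.6] [37.2 60.3] 3.6
0.84 [358. 364. 399. 410.] [ 546.7 -293.1] [35.3 56.7] 30.5
0.62 [304. 406. 332. 462.] [ 417.4 -324.1] [61.1 36.3] 53.0
0.57 [358. 300. 391. 347.] [ 613.  -182.9] [61.4 35.9] 80.6
```

View pics/side3.png

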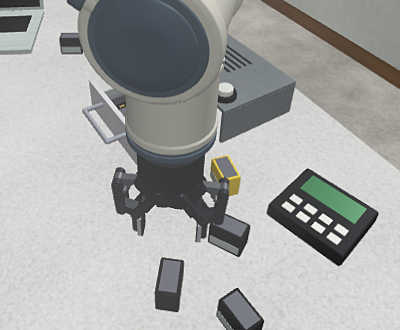

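Call:
{"api": "jog_arm", "payload": {"dp": [[0,0,40],[0,0,40],[0,0,30],[0,0,15],[0,0,3],[0,0,0]], "roll": [0.5,0,0,0,0,0]}}

```text
time_s: 8.35
position: [0.417, -0.3215, 0.0247]
orientation: [-0.0, 0.89, 0.455, -0.0]
force: [0.1, -0.9, -0.5]
gripper_width: 0.0681
```

Call:
{"api": "jog_arm", "payload": {"dp": [[0,0,0],[0,0,0],[0,0,0],[0,0,0],[0,0,0]], "roll": [0,0,0,0,0], "claw": 1}}

```text
time_s: 8.85
position: [0.4172, -0.3226, 0.0255]
orientation: [0.001, 0.891, 0.454, 0.0]
force: [0.6, 3.3, 12.5]
gripper_width: 0.0352
```

Call:
{"api": "jog_arm", "payload": {"dp": [[0,0,-20],[0,0,-40],[0,0,-40],[0,0,-30]], "roll": [0,0,0,0]}}

```text
time_s: 9.25
position: [0.4169, -0.3225, 0.1572]
orientation: [0.001, 0.891, 0.454, 0.0]
force: [0.6, -0.0, -2.1]
gripper_width: 0.0347
```

```bash
python3 - <<'E'
from h import *
p,a,s=state(); print(p,a,s["gripper_width"],s["joint_positions"])
plan((603.6,39.8,150),-86.5,12)
E
```

```text
[ 416.89351458 -322.50374151  157.15375482] -35.941599253885514 0.03473638974775613 [-7.71776507e-01  4.46863444e-01  1.67736649e+00  5.55652004e-05
  1.01514442e+00 -1.44506220e-01]
{"dp": [[33.6, -5.1, 0.6], [33.1, -7.6, 0.6], [32.5, -10.0, 0.6], [31.6, -12.3, 0.6], [30.6, -14.6, 0.6], [29.5, -16.9, 0.6], [28.2, -19.0, 0.6], [26.7, -21.0, 0.6], [25.1, -22.9, 0.6], [23.3, -24.7, 0.6], [21.5, -26.3, 0.6], [19.5, -27.8, 0.6]], "roll": [4.21, 4.21, 4.21, 4.21, 4.21, 4.21, 4.21, 4.21, 4.21, 4.21, 4.21, 4.21]} d -50.6
```

Call:
{"api": "jog_arm", "payload": {"dp": [[33.6,-5,0.6],[33,-7.6,0.6],[32.5,-10,0.6],[31.6,-12.3,0.6],[30.6,-14.6,0.6],[29.5,-16.9,0.6],[28.2,-19,0.6],[26.7,-21,0.6]], "roll": [4.2,4.2,4.2,4.2,4.2,4.2,4.2,4.2]}}

```text
time_s: 10.05
position: [0.5414, -0.0794, 0.1501]
orientation: [0.0, 0.984, 0.176, 0.0]
force: [-0.5, 0.7, -0.7]
gripper_width: 0.0351
```

Call:
{"api": "jog_arm", "payload": {"dp": [[25,-23,0.6],[23.3,-24.7,0.6],[21.5,-26.3,0.6],[19.5,-27.8,0.6],[0,0,0]], "roll": [4.2,4.2,4.2,4.2,0]}}

```text
time_s: 10.55
position: [0.6043, 0.0435, 0.1476]
orientation: [-0.0, 0.999, 0.032, 0.001]
force: [0.9, -1.1, -1.5]
gripper_width: 0.0349
```

```bash
python3 - <<'E'
from h import *
p,a,s=state(); print(p,a,s["gripper_width"],s["time_s"])
plan((603.6,39.8,70),-86.5,4)
E
```

```text
[604.32259741  43.47195414 147.59384307] -86.33969296618348 0.03487473585051989 10.55
{"dp": [[-0.2, 0.9, 19.4], [-0.2, 0.9, 19.4], [-0.2, 0.9, 19.4], [-0.2, 0.9, 19.4]], "roll": [0.04, 0.04, 0.04, 0.04]} d -0.2
```

Call:
{"api": "jog_arm", "payload": {"dp": [[-0.2,1,20],[-0.2,1,20],[-0.2,1,20],[-0.2,1,15],[0,0,0],[0,0,0]], "roll": [0,0,0,0.2,0,0]}}

```text
time_s: 11.15
position: [0.6023, 0.0358, 0.0727]
orientation: [0.0, 1.0, 0.03, 0.0]
force: [0.4, 0.8, -1.4]
gripper_width: 0.0354
```

```bash
python3 - <<'E'
from h import *
p,a,s=state(); print(p,a,s["gripper_width"],s["time_s"])
p,d=arm.snapshot("side"); cv2.imwrite("pics/side4.png",cv2.resize(p[180:330,230:430],(800,600),interpolation=cv2.INTER_CUBIC))
E
```

```text
[602.3045354   35.8414872   72.69609128] -86.53337363112844 0.03541870118204049 11.15
```

View pics/side4.png

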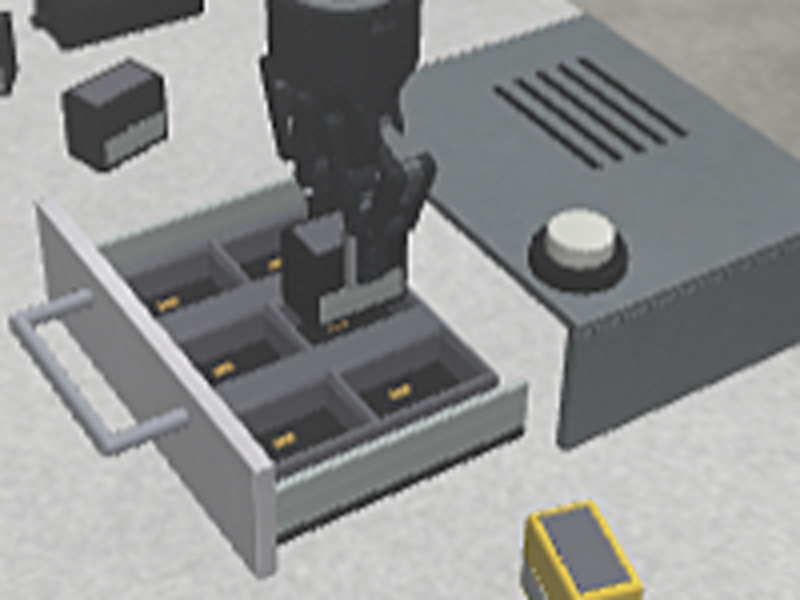

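Call:
{"api": "jog_arm", "payload": {"dp": [[1.7,-3.6,0],[0,0,0],[0,0,0]], "roll": [0,0,0]}}

```text
time_s: 11.5
position: [0.6041, 0.04, 0.0726]
orientation: [0.0, 1.0, 0.03, 0.0]
force: [-0.7, 0.3, -1.8]
gripper_width: 0.0346
```

```bash
python3 - <<'E'
from h import *
p,a,s=state(); print(p,a,s["gripper_width"],s["time_s"])
E
```

```text
[604.05124859  39.95652742  72.57855171] -86.52278415139185 0.03460108277555892 11.5
```

Call:
{"api": "jog_arm", "payload": {"dp": [[0,0,6],[0,0,6],[0,0,0]], "roll": [0,0,0]}}

```text
time_s: 11.8
position: [0.6031, 0.0398, 0.0589]
orientation: [-0.0, 1.0, 0.03, -0.001]
force: [-0.1, -0.3, -0.7]
gripper_width: 0.0353
```

Call:
{"api": "jog_arm", "payload": {"dp": [[0,0,6],[0,0,5],[0,0,0]], "roll": [0,0,0]}}

```text
time_s: 12.1
position: [0.6033, 0.0398, 0.0482]
orientation: [-0.0, 1.0, 0.03, -0.001]
force: [-0.2, -0.7, -2.0]
gripper_width: 0.035
```

Call:
{"api": "jog_arm", "payload": {"dp": [[0,0,2],[0,0,0]], "roll": [0,0]}}

```text
time_s: 12.3
position: [0.6038, 0.0398, 0.0469]
orientation: [-0.0, 1.0, 0.03, -0.0]
force: [-0.3, 0.2, -1.1]
gripper_width: 0.0348
```

Call:
{"api": "jog_arm", "payload": {"dp": [[0,0,0],[0,0,0],[0,0,0]], "roll": [0,0,0], "claw": -0.15}}

```text
time_s: 12.6
position: [0.6039, 0.0398, 0.0473]
orientation: [0.0, 1.0, 0.03, 0.0]
force: [0.5, 0.1, 0.3]
gripper_width: 0.0489
```

Call:
{"api": "jog_arm", "payload": {"dp": [[0,0,-15],[0,0,-35],[0,0,-50],[0,0,-50],[0,0,0],[0,0,0]], "roll": [0,0,0,0,0,0]}}

```text
time_s: 13.2
position: [0.6044, 0.0398, 0.1985]
orientation: [0.0, 1.0, 0.03, 0.001]
force: [-0.6, 1.3, -0.4]
gripper_width: 0.049
```

```bash
python3 - <<'E'
from h import *
p,a,s=state(); print(p,a,s["gripper_width"],s["time_s"])
q=plan((585,-150,190),None,4)
E
```

```text
[604.35000629  39.79095232 198.52446018] -86.54383976142654 0.04903605312502708 13.2
{"dp": [[-7.7, 47.1, 2.1], [-7.7, 47.1, 2.1], [-7.7, 47.1, 2.1], [-7.7, 47.1, 2.1]], "roll": [0.0, 0.0, 0.0, 0.0]} d 0
```

```bash
python3 - <<'E'
from h import *
q=plan((545.2,-288.8,150),31.3,8)
E
```

```text
{"dp": [[-9.9, 40.6, 6.1], [-4.3, 41.5, 6.1], [1.4, 41.7, 6.1], [7.0, 41.1, 6.1], [12.5, 39.8, 6.1], [17.8, 37.8, 6.1], [22.7, 35.0, 6.1], [27.2, 31.6, 6.1]], "roll": [7.77, 7.77, 7.77, 7.77, 7.77, 7.77, 7.77, 7.77]} d -62.2
```

Call:
{"api": "jog_arm", "payload": {"dp": [[-9.9,40.6,6],[-4.3,41.5,6],[1.4,41.7,6],[7,41,6],[12.5,39.8,6],[17.8,37.8,6],[22.7,35,6],[27.2,31.6,6]], "roll": [7.8,7.8,7.8,7.8,7.8,7.8,7.7,7.7], "claw": -0.6}}

```text
time_s: 14.0
position: [0.5429, -0.2898, 0.1473]
orientation: [-0.0, 0.87, -0.493, -0.001]
force: [0.9, -0.2, 0.3]
gripper_width: 0.0681
```

Call:
{"api": "jog_arm", "payload": {"dp": [[0,0,0],[0,0,0],[0,0,0]], "roll": [0,0,0]}}

```text
time_s: 14.3
position: [0.5439, -0.2876, 0.1483]
orientation: [-0.0, 0.872, -0.49, -0.001]
force: [-0.9, 0.3, -0.1]
gripper_width: 0.0683
```

```bash
python3 look.py 5; python3 - <<'E'
from h import *
p,a,s=state(); print(p,a,s["gripper_width"],s["time_s"])
p,d=arm.snapshot("side"); cv2.imwrite("pics/side5.png",p)
W=cloud("side",d)
for r in arm.regions_of("pack1","side"):
    m=r["region"]&(d>0);P=W[m];zt=np.percentile(P[:,2],85);P=P[np.abs(P[:,2]-zt)<.005]
    b=cv2.minAreaRect((P[:,:2]*1000).astype(np.float32)); print(round(r["score"],2),np.round(r["rect"]),round(zt,3),np.round(b[0],1),np.round(b[1],1),round(b[2],1))
E
```

```text
0.87 [196. 237. 218. 266.] zt 51 c [571.4 299.5] size [60.3 36.4] psi -70.3 bgr [72. 68. 69.] 400
0.84 [307. 224. 323. 254.] zt 71 c [601.5  39.9] size [57.2 35.9] psi -88.4 bgr [70. 65. 64.] 397
0.7 [141. 265. 167. 292.] zt 51 c [511.1 421.5] size [37.2 60.4] psi 60.5 bgr [71. 68. 68.] 411
0.61 [501. 287. 532. 303.] zt 52 c [ 479.2 -412.9] size [33.  58.6] psi 5.3 bgr [78. 73. 73.] 319
0.59 [397. 231. 425. 248.] zt 51 c [ 610.6 -180.2] size [58.9 35.2] psi -10.7 bgr [ 71. 103. 112.] 385
0.57 [439. 253. 479. 280.] zt 51 c [ 545.4 -290.3] size [36. 60.] psi 31.0 bgr [76. 73. 73.] 418
[ 544.2988775  -287.38104895  148.83249386] -148.63174299109878 0.06840903887987904 14.4
0.96 [246. 196. 274. 218.] 0.051 [572.9 296.1] [61.  37.6] 23.1
0.92 [301. 237. 329. 266.] 0.072 [602.1  38. ] [57.1 39.2] 2.5
0.8 [208. 183. 236. 204.] 0.049 [512.1 417.3] [37.7 58.9] 56.7
0.7 [364. 437. 414. 479.] 0.052 [ 480.  -416.3] [35.8 59.4] 4.6
0.68 [360. 360. 400. 407.] 0.051 [ 546.8 -291.7] [37. 59.] 31.3
0.48 [385. 324. 392. 346.] 0.049 [ 620.4 -211.7] [11.5  7.9] 35.3
```

View pics/side5.png

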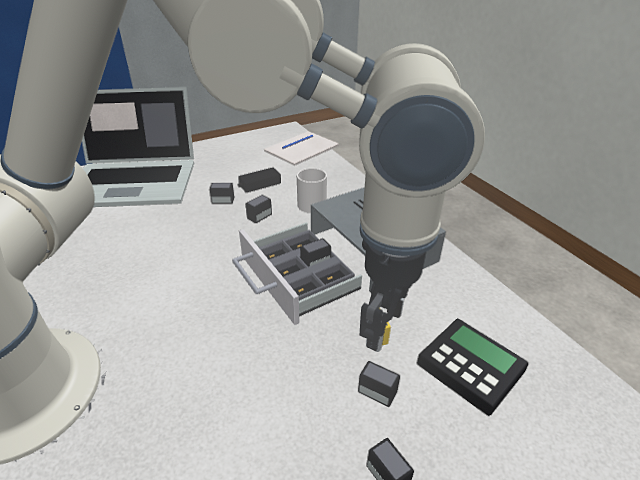

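View pics/top5.png

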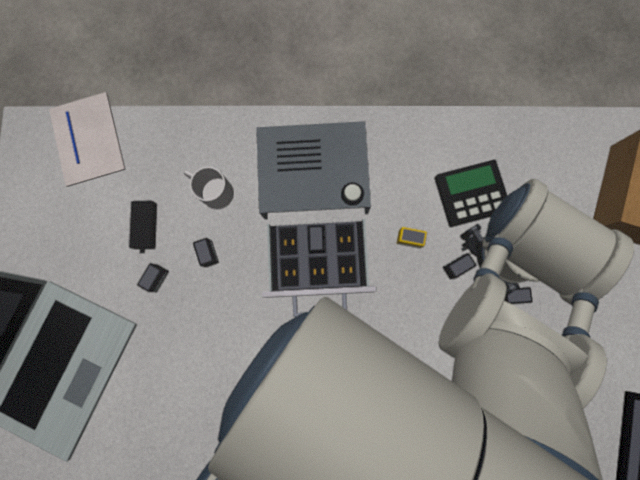

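Call:
{"api": "jog_arm", "payload": {"dp": [[2.8,0.3,40],[0,0,40],[0,0,30],[0,0,13],[0,0,1],[0,0,0]], "roll": [0,0,0,0,0,0]}}

```text
time_s: 15.1
position: [0.546, -0.2913, 0.0261]
orientation: [0.0, 0.872, -0.49, 0.001]
force: [-0.1, -1.2, 0.6]
gripper_width: 0.0683
```

Call:
{"api": "jog_arm", "payload": {"dp": [[0,0,0],[0,0,0],[0,0,0],[0,0,0],[0,0,0]], "roll": [0,0,0,0,0], "claw": 1}}

```text
time_s: 15.6
position: [0.5461, -0.2915, 0.0266]
orientation: [0.0, 0.871, -0.49, 0.001]
force: [-1.8, 1.9, 10.9]
gripper_width: 0.0349
```

Call:
{"api": "jog_arm", "payload": {"dp": [[0,0,-20],[0,0,-40],[0,0,-40],[0,0,-30],[0,0,0],[0,0,0]], "roll": [0,0,0,0,0,0]}}

```text
time_s: 16.2
position: [0.5455, -0.2913, 0.1558]
orientation: [0.0, 0.871, -0.491, 0.001]
force: [0.2, 0.3, -2.3]
gripper_width: 0.035
```

```bash
python3 - <<'E'
from h import *
p,a,s=state(); print(p,a,s["gripper_width"])
plan((607.8,-26.3,150),-86.5,10)
E
```

```text
[ 545.50132134 -291.252095    155.83770849] -148.74705002993576 0.03500012635788654
{"dp": [[-19.4, -19.1, 0.6], [-17.2, -21.1, 0.6], [-14.9, -22.8, 0.6], [-12.3, -24.3, 0.6], [-9.6, -25.5, 0.6], [-6.8, -26.4, 0.6], [-3.9, -26.9, 0.6], [-0.9, -27.2, 0.6], [2.0, -27.1, 0.6], [5.0, -26.8, 0.6]], "roll": [-6.22, -6.22, -6.22, -6.22, -6.22, -6.22, -6.22, -6.22, -6.22, -6.22]} d 62.2
```

Call:
{"api": "jog_arm", "payload": {"dp": [[-19.4,-19,0.6],[-17.2,-21,0.6],[-14.9,-22.8,0.6],[-12.3,-24.3,0.6],[-9.6,-25.5,0.6],[-6.8,-26.4,0.6],[-3.9,-26.9,0.6],[-0.9,-27.2,0.6]], "roll": [-6.2,-6.2,-6.2,-6.2,-6.2,-6.2,-6.2,-6.2]}}

```text
time_s: 17.0
position: [0.5946, -0.078, 0.1488]
orientation: [-0.0, 0.997, -0.077, -0.001]
force: [-0.2, 0.6, -1.3]
gripper_width: 0.035
```

Call:
{"api": "jog_arm", "payload": {"dp": [[2,-27,0.6],[5,-26.8,0.6],[0,0,0],[0,0,0],[0,0,0]], "roll": [-6.2,-6.2,0,0,0]}}

```text
time_s: 17.5
position: [0.6075, -0.0271, 0.1484]
orientation: [0.0, 1.0, 0.028, -0.001]
force: [-0.9, -0.5, -1.5]
gripper_width: 0.0352
```

```bash
python3 - <<'E'
from h import *
p,a,s=state(); print(p,a,s["gripper_width"])
plan((608.2,-26.3,74),-86.5,3)
E
```

```text
[607.45235637 -27.06384243 148.37044706] -86.84376296079093 0.03521276729363255
{"dp": [[0.3, -0.2, 24.8], [0.3, -0.2, 24.8], [0.3, -0.2, 24.8]], "roll": [-0.11, -0.11, -0.11]} d 0.3
```

Call:
{"api": "jog_arm", "payload": {"dp": [[0.3,-0.2,25],[0.3,-0.2,25],[0.3,-0.2,22],[0,0,0],[0,0,0],[0,0,0]], "roll": [-0.1,-0.1,-0.1,0,0,0]}}

```text
time_s: 18.1
position: [0.6095, -0.0263, 0.0783]
orientation: [0.0, 1.0, 0.031, 0.001]
force: [0.3, -0.6, -1.7]
gripper_width: 0.035
```

Call:
{"api": "jog_arm", "payload": {"dp": [[0,0,7],[0,0,7],[0,0,0]], "roll": [0,0,0]}}

```text
time_s: 18.4
position: [0.6083, -0.0257, 0.0623]
orientation: [-0.0, 1.0, 0.031, -0.001]
force: [0.0, -0.9, -1.2]
gripper_width: 0.0348
```

Call:
{"api": "jog_arm", "payload": {"dp": [[0,0,7],[0,0,6],[0,0,1],[0,0,0]], "roll": [0,0,0,0]}}

```text
time_s: 18.8
position: [0.6087, -0.0257, 0.0487]
orientation: [-0.0, 1.0, 0.031, -0.0]
force: [0.3, 0.1, -1.6]
gripper_width: 0.0352
```

Call:
{"api": "jog_arm", "payload": {"dp": [[0,0,0],[0,0,0],[0,0,0]], "roll": [0,0,0], "claw": -0.12}}

```text
time_s: 19.1
position: [0.6091, -0.0258, 0.0494]
orientation: [0.0, 1.0, 0.031, 0.0]
force: [-0.0, -0.2, -0.8]
gripper_width: 0.0479
```

Call:
{"api": "jog_arm", "payload": {"dp": [[0,0,-15],[0,0,-35],[0,0,-50],[0,0,-30],[0,0,0],[0,0,0]], "roll": [0,0,0,0,0,0]}}

```text
time_s: 19.7
position: [0.609, -0.0258, 0.1796]
orientation: [0.0, 1.0, 0.031, 0.001]
force: [0.1, -0.9, 0.1]
gripper_width: 0.0481
```

```bash
python3 - <<'E'
from h import *
p,a,s=state(); print(p,a,s["gripper_width"],s["time_s"])
q=plan((479.5,-414.5,150),3,11)
E
```

```text
[609.0360786  -25.79787722 179.61820506] -86.44346179101325 0.04805573145569429 19.7
{"dp": [[-13.9, 34.5, 2.7], [-18.7, 32.2, 2.7], [-23.1, 29.3, 2.7], [-27.0, 25.7, 2.7], [-30.3, 21.6, 2.7], [-33.1, 17.1, 2.7], [-35.2, 12.3, 2.7], [-36.6, 7.2, 2.7], [-37.2, 1.9, 2.7], [-37.1, -3.4, 2.7], [-36.2, -8.6, 2.7]], "roll": [-8.13, -8.13, -8.13, -8.13, -8.13, -8.13, -8.13, -8.13, -8.13, -8.13, -8.13]} d 89.4
```

Call:
{"api": "jog_arm", "payload": {"dp": [[-13.9,34.5,2.7],[-18.7,32.2,2.7],[-23,29.3,2.7],[-27,25.7,2.7],[-30.3,21.6,2.7],[-33,17,2.7],[-35.2,12.3,2.7],[-36.6,7.2,2.7]], "roll": [-8.1,-8.1,-8.1,-8.1,-8.1,-8.1,-8.1,-8.1], "claw": -0.6}}

```text
time_s: 20.5
position: [0.5128, -0.3091, 0.1558]
orientation: [-0.001, 0.826, 0.564, -0.0]
force: [0.3, 0.2, 0.9]
gripper_width: 0.0686
```

Call:
{"api": "jog_arm", "payload": {"dp": [[-37.2,1.9,2.7],[-37,-3.4,2.7],[-36,-8.6,2.7],[0,0,0],[0,0,0],[0,0,0]], "roll": [-8.1,-8.1,-8.1,0,0,0]}}

```text
time_s: 21.1
position: [0.4782, -0.4125, 0.1485]
orientation: [-0.001, 0.691, 0.723, 0.0]
force: [0.1, 0.6, -1.1]
gripper_width: 0.0686
```

```bash
python3 look.py 6; cat > sl.py <<'E'
from h import *
import sys
p,a,s=state(); print(p,a,s["gripper_width"],s["time_s"])
p,d=arm.snapshot("side"); cv2.imwrite(f"pics/side{sys.argv[1]}.png",p)
W=cloud("side",d)
for r in arm.regions_of("pack1","side"):
    m=r["region"]&(d>0);P=W[m];zt=np.percentile(P[:,2],85);P=P[np.abs(P[:,2]-zt)<.005]
    b=cv2.minAreaRect((P[:,:2]*1000).astype(np.float32)); print(round(r["score"],2),np.round(r["rect"]),round(zt,3),np.round(b[0],1),np.round(b[1],1),round(b[2],1))
E
python3 sl.py 6
```

```text
0.76 [194. 225. 219. 256.] zt 51 c [598.8 299.4] size [60.  36.5] psi -70.4 bgr [72. 69. 69.] 403
0.73 [308. 225. 325. 254.] zt 71 c [602.   40.4] size [59.3 36. ] psi -86.0 bgr [67. 62. 62.] 411
0.67 [496. 290. 533. 303.] zt 51 c [ 479.6 -413. ] size [33.9 61.2] psi 4.1 bgr [69. 65. 65.] 403
0.67 [400. 230. 426. 249.] zt 51 c [ 611.3 -180.4] size [59.6 35.8] psi -10.6 bgr [ 69. 103. 112.] 398
0.63 [335. 224. 355. 252.] zt 71 c [605.6 -25.4] size [59.5 35.8] psi -88.9 bgr [69. 64. 64.] 403
0.56 [138. 263. 168. 294.] zt 51 c [510.9 421.5] size [36.8 60.7] psi 62.0 bgr [71. 68. 68.] 407
[ 478.58222268 -412.49415189  149.0457415 ] 2.662088678073495 0.06799922641672636 21.2
0.92 [360. 303. 380. 347.] 0.051 [ 600.4 -179.9] [60.6 18.2] 67.4
0.83 [315. 253. 350. 285.] 0.072 [607.2 -27.5] [59.  36.2] 3.3
0.64 [210. 182. 236. 206.] 0.05 [512.8 416.6] [37.5 58.4] 61.1
0.62 [300. 236. 331. 265.] 0.072 [604.6  23.9] [58.7 67.3] 4.2
0.58 [256. 193. 280. 217.] 0.052 [601.3 295.1] [61.4 35.8] 17.0
```

View pics/side6.png

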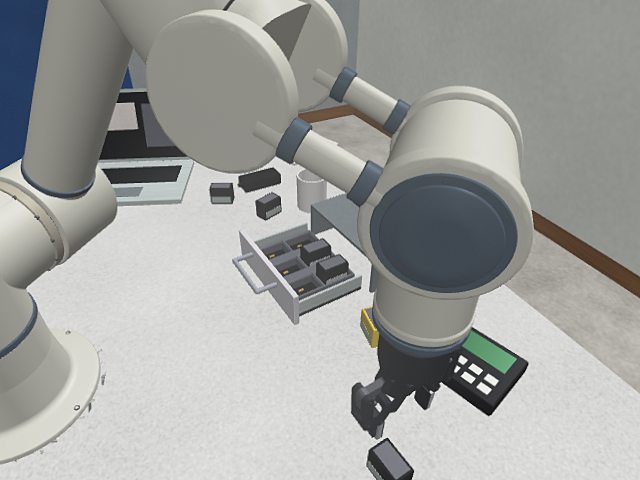

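Call:
{"api": "jog_arm", "payload": {"dp": [[-1.3,1,40],[0,0,40],[0,0,30],[0,0,13],[0,0,2],[0,0,0]], "roll": [-0.8,0,0,0,0,0]}}

```text
time_s: 21.9
position: [0.4799, -0.4152, 0.0253]
orientation: [0.001, 0.685, 0.728, -0.0]
force: [-0.1, -0.7, 0.4]
gripper_width: 0.0681
```

Call:
{"api": "jog_arm", "payload": {"dp": [[0,0,0],[0,0,0],[0,0,0],[0,0,0],[0,0,0]], "roll": [0,0,0,0,0], "claw": 1}}

```text
time_s: 22.4
position: [0.48, -0.4156, 0.0259]
orientation: [0.001, 0.685, 0.728, -0.0]
force: [-1.3, 0.3, 10.3]
gripper_width: 0.035
```

Call:
{"api": "jog_arm", "payload": {"dp": [[0,0,-20],[0,0,-40],[0,0,-40],[0,0,-30],[0,0,0],[0,0,0]], "roll": [0,0,0,0,0,0]}}

```text
time_s: 23.0
position: [0.4794, -0.415, 0.1551]
orientation: [0.001, 0.685, 0.728, -0.0]
force: [-0.4, -0.0, -2.5]
gripper_width: 0.0347
```

```bash
python3 - <<'E'
from h import *
p,a,s=state(); print(p,a,s["gripper_width"])
plan((536,-30.5,150),-86.5,12)
E
```

```text
[ 479.43169496 -415.03476156  155.12405278] 3.4527960553562207 0.03469778756699029
{"dp": [[31.7, 6.6, 0.4], [32.3, 2.4, 0.4], [32.3, -1.8, 0.4], [31.8, -6.0, 0.4], [30.8, -10.1, 0.4], [29.2, -14.0, 0.4], [27.1, -17.7, 0.4], [24.6, -21.1, 0.4], [21.6, -24.1, 0.4], [18.3, -26.7, 0.4], [14.6, -28.9, 0.4], [10.7, -30.6, 0.4]], "roll": [7.5, 7.5, 7.5, 7.5, 7.5, 7.5, 7.5, 7.5, 7.5, 7.5, 7.5, 7.5]} d -90.0
```

Call:
{"api": "jog_arm", "payload": {"dp": [[31.7,6.6,0.4],[32.3,2.4,0.4],[32.3,-1.8,0.4],[31.8,-6,0.4],[30.8,-10,0.4],[29.2,-14,0.4],[27,-17.7,0.4],[24.6,-21,0.4]], "roll": [7.5,7.5,7.5,7.5,7.5,7.5,7.5,7.5]}}

```text
time_s: 23.8
position: [0.5163, -0.1572, 0.1499]
orientation: [-0.001, 0.958, 0.285, -0.001]
force: [0.1, -0.3, -2.3]
gripper_width: 0.0349
```

Call:
{"api": "jog_arm", "payload": {"dp": [[21.6,-24,0.4],[18.3,-26.7,0.4],[14.6,-28.9,0.4],[10.7,-30.6,0.4],[0,0,0],[0,0,0],[0,0,0]], "roll": [7.5,7.5,7.5,7.5,0,0,0]}}

```text
time_s: 24.5
position: [0.5356, -0.0313, 0.1489]
orientation: [-0.0, 1.0, 0.031, -0.001]
force: [0.6, -0.1, -2.3]
gripper_width: 0.0352
```

```bash
python3 - <<'E'
from h import *
p,a,s=state(); print(p,a,s["gripper_width"])
plan((534.6,-30.5,77),-86.5,3)
E
```

```text
[535.57630321 -31.27678115 148.88775672] -86.47215772857471 0.0351701763512595
{"dp": [[-0.3, -0.3, 24.0], [-0.3, -0.3, 24.0], [-0.3, -0.3, 24.0]], "roll": [0.01, 0.01, 0.01]} d -0.0
```

Call:
{"api": "jog_arm", "payload": {"dp": [[-0.3,-0.3,25],[-0.3,-0.3,25],[-0.3,-0.3,22],[0,0,0],[0,0,0],[0,0,0]], "roll": [0,0,0,0,0,0]}}

```text
time_s: 25.1
position: [0.5357, -0.0304, 0.0786]
orientation: [0.0, 1.0, 0.03, 0.001]
force: [-0.8, -0.4, -1.8]
gripper_width: 0.0349
```

Call:
{"api": "jog_arm", "payload": {"dp": [[0,0,7],[0,0,7],[0,0,0]], "roll": [0,0,0]}}

```text
time_s: 25.4
position: [0.5347, -0.0299, 0.0629]
orientation: [-0.0, 1.0, 0.03, -0.0]
force: [-0.7, 1.0, -2.4]
gripper_width: 0.0347
```

Call:
{"api": "jog_arm", "payload": {"dp": [[0,0,7],[0,0,7],[0,0,1],[0,0,0]], "roll": [0,0,0,0]}}

```text
time_s: 25.8
position: [0.5349, -0.0299, 0.0482]
orientation: [-0.0, 1.0, 0.03, -0.0]
force: [0.4, -0.0, -2.1]
gripper_width: 0.0351
```

Call:
{"api": "jog_arm", "payload": {"dp": [[0,0,0],[0,0,0],[0,0,0]], "roll": [0,0,0], "claw": -0.12}}

```text
time_s: 26.1
position: [0.5353, -0.0299, 0.0489]
orientation: [0.0, 1.0, 0.03, 0.0]
force: [-0.0, -0.7, 0.7]
gripper_width: 0.0478
```

Call:
{"api": "jog_arm", "payload": {"dp": [[0,0,-15],[0,0,-35],[0,0,-50],[0,0,-30],[0,0,0],[0,0,0]], "roll": [0,0,0,0,0,0]}}

```text
time_s: 26.7
position: [0.5353, -0.0299, 0.1792]
orientation: [0.0, 1.0, 0.03, 0.001]
force: [0.3, -0.4, -0.4]
gripper_width: 0.0476
```

```bash
python3 - <<'E'
from h import *
p,a,s=state(); print(p,a,s["gripper_width"],s["time_s"])
q=plan((599.5,298,170),-70.4,8)
E
```

```text
[535.34741632 -29.94896151 179.23351633] -86.54349658810462 0.04760475336392085 26.7
{"dp": [[10.5, -40.4, 1.2], [11.9, -40.0, 1.2], [13.3, -39.6, 1.2], [14.7, -39.1, 1.2], [16.0, -38.6, 1.2], [17.4, -38.0, 1.2], [18.7, -37.3, 1.2], [20.0, -36.7, 1.2]], "roll": [-2.02, -2.02, -2.02, -2.02, -2.02, -2.02, -2.02, -2.02]} d 16.1
```

Call:
{"api": "jog_arm", "payload": {"dp": [[10.5,-40.4,1.2],[11.9,-40,1.2],[13.3,-39.6,1.2],[14.7,-39,1.2],[16,-38.6,1.2],[17.4,-38,1.2],[18.7,-37.3,1.2],[20,-36.7,1.2]], "roll": [-2,-2,-2,-2,-2,-2,-2,-2], "claw": -0.6}}

```text
time_s: 27.5
position: [0.5989, 0.2993, 0.1671]
orientation: [0.0, 0.985, 0.17, -0.001]
force: [1.5, -0.3, 0.6]
gripper_width: 0.0683
```

Call:
{"api": "jog_arm", "payload": {"dp": [[0,0,0],[0,0,0],[0,0,0]], "roll": [0,0,0]}}

```text
time_s: 27.8
position: [0.599, 0.2969, 0.1679]
orientation: [0.0, 0.986, 0.169, -0.001]
force: [-1.2, -0.7, 0.2]
gripper_width: 0.0683
```

```bash
python3 look.py 7; python3 sl.py 7; python3 - <<'E'
from h import *
W=np.load("W.npy")
m=(W[...,2]>.08)&(W[...,2]<.1)&(W[...,0]>.6)&(W[...,1]>.19)&(W[...,1]<.4); T=W[m]; print("mug",T.min(0),T.max(0))
E
```

```text
0.93 [334. 223. 355. 252.] zt 71 c [605.5 -26.4] size [59.4 33.7] psi -89.5 bgr [70. 65. 64.] 398
0.92 [336. 254. 355. 281.] zt 71 c [533.7 -29.6] size [59.9 35.9] psi -85.2 bgr [70. 65. 64.] 422
0.77 [195. 227. 220. 253.] zt 51 c [596.  298.4] size [54.4 35.6] psi -71.6 bgr [67. 65. 64.] 333
0.57 [307. 224. 324. 254.] zt 71 c [601.5  39.8] size [57.2 36. ] psi -89.1 bgr [67. 63. 62.] 404
[599.39321457 296.61714538 168.61493413] -70.62160012835162 0.06866332345901875 27.9
0.9 [283. 264. 321. 296.] 0.072 [535.2 -31.6] [59.5 38.2] 3.5
0.88 [209. 181. 235. 206.] 0.05 [511.4 416. ] [38.2 59.4] 62.7
0.82 [256. 194. 281. 220.] 0.052 [600.9 294.1] [58.5 32. ] 13.8
0.81 [302. 236. 330. 265.] 0.072 [602.4  37.5] [58.4 36.9] 2.5
0.7 [361. 303. 390. 348.] 0.052 [ 612.4 -183.2] [61.2 36.7] 80.7
0.57 [318. 256. 348. 283.] 0.072 [606.2 -27.8] [57.7 39.1] 4.6
mug [0.68012189 0.24388636 0.08014053] [0.75921537 0.33571476 0.09944047]
```

View pics/top7.png

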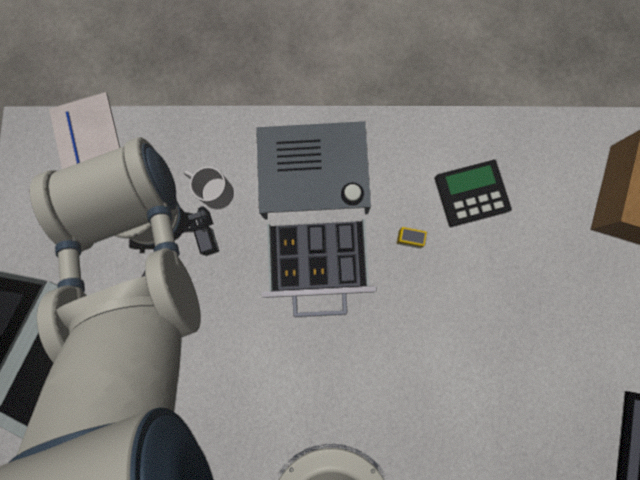

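Call:
{"api": "jog_arm", "payload": {"dp": [[0,0,40],[0,0,40],[0,0,35],[0,0,20],[0,0,9],[0,0,0],[0,0,0]], "roll": [0,0,0,0,0,0,0]}}

```text
time_s: 28.7
position: [0.6003, 0.2979, 0.0262]
orientation: [-0.0, 0.986, 0.169, 0.001]
force: [-0.4, -0.7, 1.0]
gripper_width: 0.0675
```

Call:
{"api": "jog_arm", "payload": {"dp": [[0,0,0],[0,0,0],[0,0,0],[0,0,0],[0,0,0]], "roll": [0,0,0,0,0], "claw": 1}}

```text
time_s: 29.2
position: [0.6002, 0.298, 0.0263]
orientation: [-0.0, 0.986, 0.169, 0.001]
force: [-1.3, -0.7, 9.8]
gripper_width: 0.0348
```

Call:
{"api": "jog_arm", "payload": {"dp": [[0,0,-20],[0,0,-40],[0,0,-40],[0,0,-30],[0,0,0],[0,0,0]], "roll": [0,0,0,0,0,0]}}

```text
time_s: 29.8
position: [0.5997, 0.2978, 0.1556]
orientation: [-0.0, 0.986, 0.169, 0.001]
force: [-0.7, 0.1, -1.9]
gripper_width: 0.0351
```

```bash
python3 - <<'E'
from h import *
p,a,s=state(); print(p,a,s["gripper_width"])
plan((599.8,105.7,150),-86.5,8)
E
```

```text
[599.6866715  297.84724499 155.59643929] -70.54003487984431 0.035102688271387586
{"dp": [[-8.0, 22.7, 0.7], [-7.2, 22.9, 0.7], [-6.4, 23.2, 0.7], [-5.6, 23.4, 0.7], [-4.8, 23.5, 0.7], [-3.9, 23.7, 0.7], [-3.1, 23.8, 0.7], [-2.3, 23.9, 0.7]], "roll": [1.99, 1.99, 1.99, 1.99, 1.99, 1.99, 1.99, 1.99]} d -16.0
```

Call:
{"api": "jog_arm", "payload": {"dp": [[-8,22.7,0.7],[-7.2,22.9,0.7],[-6.4,23.2,0.7],[-5.6,23.4,0.7],[-4.8,23.5,0.7],[-3.9,23.7,0.7],[-3,23.8,0.7],[-2.3,23.9,0.7]], "roll": [2,2,2,2,2,2,2,2]}}

```text
time_s: 30.6
position: [0.5987, 0.1046, 0.1478]
orientation: [0.0, 1.0, 0.029, -0.001]
force: [0.3, -0.3, -3.2]
gripper_width: 0.0347
```

Call:
{"api": "jog_arm", "payload": {"dp": [[0,0,0],[0,0,0],[0,0,0]], "roll": [0,0,0]}}

```text
time_s: 30.9
position: [0.5993, 0.1062, 0.1487]
orientation: [-0.0, 1.0, 0.031, -0.001]
force: [0.4, -0.4, -1.6]
gripper_width: 0.0349
```

```bash
python3 - <<'E'
from h import *
p,a,s=state(); print(p,a,s["gripper_width"])
plan((600.2,105.7,77),-86.5,3)
E
```

```text
[599.3475347  106.21291163 148.65402201] -86.50189463779635 0.03485866040953244
{"dp": [[0.3, 0.2, 23.9], [0.3, 0.2, 23.9], [0.3, 0.2, 23.9]], "roll": [-0.0, -0.0, -0.0]} d 0.0
```

Call:
{"api": "jog_arm", "payload": {"dp": [[0.2,0.2,25],[0.2,0.2,25],[0,0,22],[0,0,0],[0,0,0],[0,0,0]], "roll": [0,0,0,0,0,0]}}

```text
time_s: 31.5
position: [0.6008, 0.1057, 0.0785]
orientation: [-0.0, 1.0, 0.03, 0.001]
force: [-0.1, -0.1, -1.4]
gripper_width: 0.0347
```

Call:
{"api": "jog_arm", "payload": {"dp": [[0,0,7],[0,0,7],[0,0,0]], "roll": [0,0,0]}}

```text
time_s: 31.8
position: [0.5997, 0.1052, 0.0626]
orientation: [0.0, 1.0, 0.03, -0.001]
force: [-0.9, -0.1, -2.3]
gripper_width: 0.0349
```

Call:
{"api": "jog_arm", "payload": {"dp": [[0,0,7],[0,0,7],[0,0,1],[0,0,0]], "roll": [0,0,0,0]}}

```text
time_s: 32.2
position: [0.5999, 0.1052, 0.0479]
orientation: [0.0, 1.0, 0.03, -0.0]
force: [-0.2, 0.2, -1.8]
gripper_width: 0.0346
```

Call:
{"api": "jog_arm", "payload": {"dp": [[0,0,0],[0,0,0],[0,0,0]], "roll": [0,0,0], "claw": -0.12}}

```text
time_s: 32.5
position: [0.6004, 0.1053, 0.0487]
orientation: [0.0, 1.0, 0.03, 0.0]
force: [-0.9, 0.0, 0.1]
gripper_width: 0.0478
```

Call:
{"api": "jog_arm", "payload": {"dp": [[0,0,-15],[0,0,-35],[0,0,-50],[0,0,-30],[0,0,0],[0,0,0]], "roll": [0,0,0,0,0,0]}}

```text
time_s: 33.1
position: [0.6004, 0.1053, 0.179]
orientation: [-0.0, 1.0, 0.03, 0.001]
force: [-0.5, -0.3, -0.8]
gripper_width: 0.0479
```

```bash
python3 - <<'E'
from h import *
p,a,s=state(); print(p,a,s["gripper_width"],s["time_s"])
q=plan((511.5,419,170),61.5,8)
E
```

```text
[600.36113834 105.25888676 178.96034561] -86.54419298618367 0.047886969169543575 33.1
{"dp": [[-8.7, -39.8, 1.1], [-11.5, -39.1, 1.1], [-14.2, -38.2, 1.1], [-16.8, -37.1, 1.1], [-19.3, -35.9, 1.1], [-21.8, -34.4, 1.1], [-24.1, -32.8, 1.1], [-26.4, -31.1, 1.1]], "roll": [3.99, 3.99, 3.99, 3.99, 3.99, 3.99, 3.99, 3.99]} d -32.0
```

Call:
{"api": "jog_arm", "payload": {"dp": [[-8.7,-39.8,1],[-11.5,-39,1],[-14.2,-38.2,1],[-16.8,-37,1],[-19.3,-35.9,1],[-21.8,-34.4,1],[-24,-32.8,1],[-26.4,-31,1]], "roll": [4,4,4,4,4,4,4,4], "claw": -0.6}}

```text
time_s: 33.9
position: [0.5101, 0.4197, 0.1685]
orientation: [0.001, 0.969, -0.248, -0.001]
force: [0.2, -0.2, -0.1]
gripper_width: 0.0683
```

Call:
{"api": "jog_arm", "payload": {"dp": [[0,0,0],[0,0,0],[0,0,0]], "roll": [0,0,0]}}

```text
time_s: 34.2
position: [0.5113, 0.4176, 0.1693]
orientation: [0.001, 0.969, -0.246, -0.001]
force: [0.3, -0.2, -0.5]
gripper_width: 0.0685
```

```bash
python3 look.py 8; python3 sl.py 8
```

```text
0.97 [280. 227. 298. 255.] zt 71 c [599.6 105.2] size [59.6 36.1] psi -87.2 bgr [64. 60. 59.] 416
0.81 [398. 228. 427. 248.] zt 51 c [ 610.9 -180.5] size [60.2 36.4] psi -10.1 bgr [ 68.  99. 108.] 403
0.66 [306. 223. 323. 256.] zt 72 c [601.5  39.8] size [57.1 35.9] psi -88.8 bgr [64. 60. 59.] 402
0.65 [335. 223. 355. 250.] zt 71 c [605.3 -25.7] size [58.1 35.8] psi -85.6 bgr [66. 62. 61.] 394
0.56 [142. 261. 167. 293.] zt 51 c [511.2 421. ] size [36.2 59.5] psi 61.1 bgr [62. 60. 60.] 338
0.55 [335. 256. 355. 285.] zt 72 c [533.8 -29.5] size [59.5 35.9] psi -86.1 bgr [67. 63. 62.] 422
[511.75120345 417.40070741 169.91325788] -118.59686773605425 0.06808948868630942 34.3
0.75 [315. 254. 346. 286.] 0.072 [607.2 -26.9] [60.2 39.8] 3.2
0.63 [207. 179. 237. 206.] 0.05 [511.3 415.6] [37.2 59.7] 61.7
0.61 [285. 265. 320. 295.] 0.072 [535.4 -31.8] [59.7 36.3] 2.5
0.58 [298. 237. 329. 265.] 0.072 [603.9  21.7] [59.7 71.8] 1.8
0.57 [285. 223. 316. 246.] 0.072 [601.4 102.1] [58.8 36.7] 4.0
0.55 [229. 222. 365. 326.] 0.07 [493.4  47.3] [252.9 145. ] 60.5
```

View pics/side8.png

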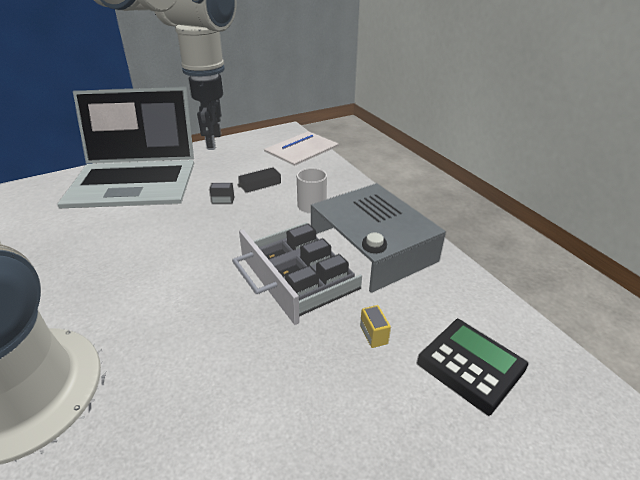

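Call:
{"api": "jog_arm", "payload": {"dp": [[-1,0.2,40],[0,0,40],[0,0,35],[0,0,20],[0,0,10],[0,0,0],[0,0,0]], "roll": [0,0,0,0,0,0,0]}}

```text
time_s: 35.1
position: [0.5112, 0.419, 0.0264]
orientation: [-0.001, 0.969, -0.247, 0.0]
force: [0.7, 1.4, 0.9]
gripper_width: 0.0685
```

Call:
{"api": "jog_arm", "payload": {"dp": [[0,0,0],[0,0,0],[0,0,0],[0,0,0],[0,0,0]], "roll": [0,0,0,0,0], "claw": 1}}

```text
time_s: 35.6
position: [0.5112, 0.4194, 0.0268]
orientation: [-0.001, 0.969, -0.246, 0.001]
force: [-1.1, -0.5, 9.6]
gripper_width: 0.0347
```

Call:
{"api": "jog_arm", "payload": {"dp": [[0,0,-20],[0,0,-40],[0,0,-40],[0,0,-30],[0,0,0],[0,0,0]], "roll": [0,0,0,0,0,0]}}

```text
time_s: 36.2
position: [0.5105, 0.4189, 0.1559]
orientation: [-0.0, 0.969, -0.247, 0.0]
force: [-0.6, -0.3, -3.7]
gripper_width: 0.0346
```

```bash
python3 - <<'E'
from h import *
p,a,s=state(); print(p,a,s["gripper_width"])
plan((528,101.3,150),-86.5,8)
E
```

```text
[510.5058704  418.90590364 155.93974708] -118.5424389463785 0.03461323250015262
{"dp": [[20.9, 33.8, 0.7], [18.5, 35.2, 0.7], [16.0, 36.4, 0.7], [13.4, 37.4, 0.7], [10.7, 38.3, 0.7], [8.0, 38.9, 0.7], [5.3, 39.4, 0.7], [2.5, 39.7, 0.7]], "roll": [-4.01, -4.01, -4.01, -4.01, -4.01, -4.01, -4.01, -4.01]} d 32.0
```

Call:
{"api": "jog_arm", "payload": {"dp": [[20.9,33.8,0.7],[18.5,35.2,0.7],[16,36.4,0.7],[13.4,37.4,0.7],[10.7,38.3,0.7],[8,38.9,0.7],[5.3,39.4,0.7],[2,39.7,0.7]], "roll": [-4,-4,-4,-4,-4,-4,-4,-4]}}

```text
time_s: 37.0
position: [0.5263, 0.0997, 0.1484]
orientation: [0.0, 0.999, 0.032, -0.001]
force: [0.1, 0.4, -2.6]
gripper_width: 0.035
```

Call:
{"api": "jog_arm", "payload": {"dp": [[0,0,0],[0,0,0],[0,0,0]], "roll": [0,0,0]}}

```text
time_s: 37.3
position: [0.5269, 0.1019, 0.149]
orientation: [-0.0, 1.0, 0.03, -0.001]
force: [1.1, 0.7, -2.3]
gripper_width: 0.0347
```

```bash
python3 - <<'E'
from h import *
p,a,s=state(); print(p,a,s["gripper_width"])
plan((527.5,101.1,77),-86.5,3)
E
```

```text
[526.85489465 101.86562434 149.04898685] -86.5618364639023 0.034660649348598985
{"dp": [[0.2, 0.3, 24.0], [0.2, 0.3, 24.0], [0.2, 0.3, 24.0]], "roll": [-0.02, -0.02, -0.02]} d 0.1
```

Call:
{"api": "jog_arm", "payload": {"dp": [[0,0.2,25],[0,0.2,25],[0,0,22],[0,0,0],[0,0,0],[0,0,0]], "roll": [0,0,0,0,0,0]}}

```text
time_s: 37.9
position: [0.5279, 0.1015, 0.0788]
orientation: [-0.0, 1.0, 0.03, 0.001]
force: [0.4, 0.3, -1.5]
gripper_width: 0.0352
```

Call:
{"api": "jog_arm", "payload": {"dp": [[0,0,7],[0,0,7],[0,0,0]], "roll": [0,0,0]}}

```text
time_s: 38.2
position: [0.5269, 0.1009, 0.063]
orientation: [0.0, 1.0, 0.03, -0.001]
force: [-0.8, 0.6, -2.2]
gripper_width: 0.0349
```

Call:
{"api": "jog_arm", "payload": {"dp": [[0,0,7],[0,0,7],[0,0,1],[0,0,0]], "roll": [0,0,0,0]}}

```text
time_s: 38.6
position: [0.5272, 0.1009, 0.0484]
orientation: [0.0, 1.0, 0.03, -0.0]
force: [0.4, -0.3, -1.6]
gripper_width: 0.0347
```

Call:
{"api": "jog_arm", "payload": {"dp": [[0,0,0],[0,0,0],[0,0,0]], "roll": [0,0,0], "claw": -0.12}}

```text
time_s: 38.9
position: [0.5276, 0.1009, 0.049]
orientation: [-0.0, 1.0, 0.03, 0.0]
force: [0.1, 1.0, -0.4]
gripper_width: 0.0479
```

Call:
{"api": "jog_arm", "payload": {"dp": [[0,0,-15],[0,0,-35],[0,0,-50],[0,0,-30],[0,0,0],[0,0,0]], "roll": [0,0,0,0,0,0]}}

```text
time_s: 39.5
position: [0.5276, 0.101, 0.1794]
orientation: [-0.0, 1.0, 0.03, 0.001]
force: [0.4, -0.4, -0.4]
gripper_width: 0.048
```

```bash
python3 - <<'E'
from h import *
p,a,s=state(); print(p,a,s["gripper_width"],s["time_s"])
# push position: in front of handle, out of view
q=plan((390,29,200),3.5,12)
E
python3 look.py 9; python3 sl.py 9
```

```text
[527.5721493  100.97756257 179.41631016] -86.5419019626323 0.047992751600724304 39.5
{"dp": [[-11.8, 5.3, -1.7], [-11.0, 6.8, -1.7], [-10.0, 8.2, -1.7], [-8.9, 9.4, -1.7], [-7.6, 10.5, -1.7], [-6.1, 11.4, -1.7], [-4.6, 12.1, -1.7], [-3.0, 12.6, -1.7], [-1.3, 12.9, -1.7], [0.4, 12.9, -1.7], [2.1, 12.8, -1.7], [3.7, 12.4, -1.7]], "roll": [7.5, 7.5, 7.5, 7.5, 7.5, 7.5, 7.5, 7.5, 7.5, 7.5, 7.5, 7.5]} d -90.0
0.95 [338. 258. 354. 284.] zt 71 c [534.  -29.4] size [59.5 35.9] psi -85.7 bgr [67. 63. 62.] 425
0.68 [335. 224. 356. 251.] zt 71 c [606.2 -25.7] size [59.2 35.6] psi -85.1 bgr [65. 61. 61.] 405
0.68 [398. 232. 425. 249.] zt 51 c [ 610.9 -179.6] size [57.3 35.6] psi -11.2 bgr [ 64.  95. 104.] 382
0.57 [320. 224. 325. 255.] zt 73 c [602.7  28.4] size [59.3 11.5] psi -86.5 bgr [54. 51. 50.] 119
[526.76201024 100.88972067 177.96709199] -86.5456005435167 0.04751202337574152 39.6
0.95 [284. 264. 321. 298.] 0.072 [535.6 -31.8] [61.  38.7] 4.3
0.95 [316. 255. 348. 286.] 0.072 [607.8 -27.5] [61.1 37.1] 5.3
0.88 [256. 235. 288. 259.] 0.072 [527.8  99.2] [58.8 39.6] 5.0
0.81 [288. 222. 313. 249.] 0.072 [600.7 103.7] [58.5 37.7] 1.8
0.75 [362. 302. 388. 346.] 0.052 [ 613.  -183.1] [60.3 36.8] 79.7
0.73 [301. 238. 331. 264.] 0.072 [603.1  37.1] [59.2 35.6] 2.1
0.56 [370. 231. 385. 248.] 0.114 [699.9 -42.1] [34.3 33.9] 8.5
```

View pics/side9.png

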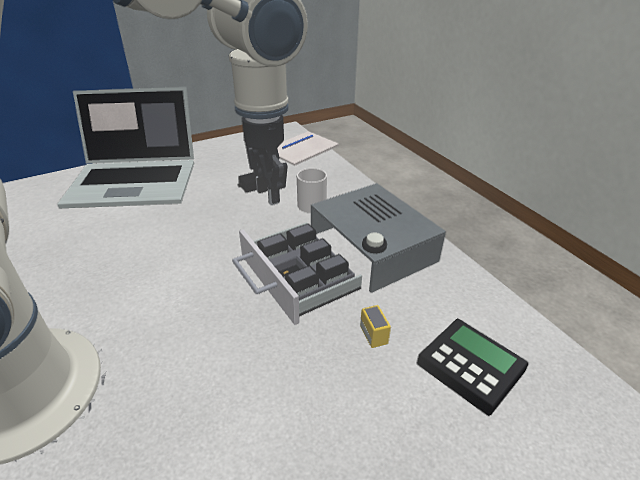

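```bash
python3 - <<'E'
import h
from h import *
src=open('h.py').read().replace("d=(psi-a+90)%180-90","d=psi-a"); open('h.py','w').write(src)
import importlib; importlib.reload(h)
h.plan((435,29.8,170),3.5,12)
E
```

```text
{"dp": [[-8.0, 5.5, 0.6], [-8.6, 4.4, 0.6], [-9.1, 3.2, 0.6], [-9.5, 2.0, 0.6], [-9.6, 0.7, 0.6], [-9.7, -0.5, 0.6], [-9.5, -1.8, 0.6], [-9.2, -3.0, 0.6], [-8.7, -4.2, 0.6], [-8.1, -5.3, 0.6], [-7.3, -6.3, 0.6], [-6.4, -7.2, 0.6]], "roll": [-7.5, -7.5, -7.5, -7.5, -7.5, -7.5, -7.5, -7.5, -7.5, -7.5, -7.5, -7.5]} d 90.0
```

Call:
{"api": "jog_arm", "payload": {"dp": [[-8,5.5,0.6],[-8.6,4.4,0.6],[-9,3.2,0.6],[-9.5,2,0.6],[-9.6,0.7,0.6],[-9.7,-0.5,0.6],[-9.5,-1.8,0.6],[-9.2,-3,0.6]], "roll": [-7.5,-7.5,-7.5,-7.5,-7.5,-7.5,-7.5,-7.5], "claw": 0.1}}

```text
time_s: 40.5
position: [0.4656, 0.0532, 0.1732]
orientation: [-0.0, 0.849, 0.528, -0.001]
force: [-0.1, 1.1, -1.3]
gripper_width: 0.0383
```

Call:
{"api": "jog_arm", "payload": {"dp": [[-8.7,-4.2,0.6],[-8,-5.3,0.6],[-7.3,-6.3,0.6],[-6.4,-7.2,0.6],[0,0,0],[0,0,0],[0,0,0]], "roll": [-7.5,-7.5,-7.5,-7.5,0,0,0]}}

```text
time_s: 41.2
position: [0.4362, 0.0301, 0.1714]
orientation: [-0.0, 0.687, 0.727, -0.0]
force: [-0.2, 0.8, -0.2]
gripper_width: 0.0386
```

```bash
python3 - <<'E'
from h import *
p,a,s=state(); print(p,a,s["gripper_width"],s["time_s"])
plan((435,29.8,50),3.5,4)
E
```

```text
[436.18492028  30.13584215 171.40210985] 3.2689872372178086 0.03860920730766316 41.2
{"dp": [[-0.1, -0.3, 30.4], [-0.1, -0.3, 30.4], [-0.1, -0.3, 30.4], [-0.1, -0.3, 30.4]], "roll": [-0.06, -0.06, -0.06, -0.06]} d 0.2
```

Call:
{"api": "jog_arm", "payload": {"dp": [[0,-0.3,30],[0,-0.3,30],[0,-0.3,30],[0,-0.3,20],[0,0,11],[0,0,0],[0,0,0]], "roll": [-0.2,0,0,0,0,0,0]}}

```text
time_s: 41.9
position: [0.4349, 0.03, 0.0507]
orientation: [-0.0, 0.685, 0.729, -0.0]
force: [-0.2, -0.4, 0.4]
gripper_width: 0.0382
```

Call:
{"api": "jog_arm", "payload": {"dp": [[0,0,0],[0,0,0],[0,0,0],[0,0,0],[0,0,0]], "roll": [0,0,0,0,0], "claw": 1}}

```text
time_s: 42.4
position: [0.4369, 0.0299, 0.0515]
orientation: [0.002, 0.684, 0.729, 0.002]
force: [6.9, 4.5, 2.5]
gripper_width: 0.007
```

Call:
{"api": "jog_arm", "payload": {"dp": [[0,6,0],[0,12,0],[0,15,0],[0,15,0],[0,15,0],[0,15,0],[0,15,0],[0,15,0]], "roll": [0,0,0,0,0,0,0,0]}}

```text
time_s: 43.2
position: [0.5429, 0.0364, 0.0515]
orientation: [0.0, 0.684, 0.729, -0.0]
force: [-3.7, -5.6, 6.8]
gripper_width: 0.0073
```

Call:
{"api": "jog_arm", "payload": {"dp": [[0,15,0],[0,15,0],[0,12,0],[0,10,0],[0,8,0],[0,0,0],[0,0,0]], "roll": [0,0,0,0,0,0,0]}}

```text
time_s: 43.9
position: [0.6035, 0.0401, 0.0515]
orientation: [0.001, 0.684, 0.729, 0.001]
force: [4.1, -6.2, 2.2]
gripper_width: 0.0077
```

Call:
{"api": "jog_arm", "payload": {"dp": [[0,3,0],[0,3,0],[0,2,0],[0,0,0],[0,0,0]], "roll": [0,0,0,0,0]}}

```text
time_s: 44.4
position: [0.6107, 0.0405, 0.0515]
orientation: [0.001, 0.684, 0.729, 0.0]
force: [0.1, -5.9, 5.0]
gripper_width: 0.0074
```

Call:
{"api": "jog_arm", "payload": {"dp": [[0,2,0],[0,2,0],[0,1,0],[0,0,0],[0,0,0]], "roll": [0,0,0,0,0]}}

```text
time_s: 44.9
position: [0.6118, 0.0406, 0.0514]
orientation: [-0.002, 0.684, 0.729, -0.002]
force: [-21.6, -11.2, 24.6]
gripper_width: 0.0074
```

Call:
{"api": "jog_arm", "payload": {"dp": [[0,-2,0],[0,0,0],[0,0,0],[0,0,0]], "roll": [0,0,0,0], "claw": 0.1}}

```text
time_s: 45.3
position: [0.6135, 0.0414, 0.0507]
orientation: [0.0, 0.684, 0.729, 0.0]
force: [-1.2, 0.6, 0.2]
gripper_width: 0.0382
```

Call:
{"api": "jog_arm", "payload": {"dp": [[0,0,-20],[0,0,-40],[0,0,-40],[0,0,-40],[0,0,0],[0,0,0]], "roll": [0,0,0,0,0,0]}}

```text
time_s: 45.9
position: [0.6138, 0.0414, 0.1914]
orientation: [0.001, 0.684, 0.729, 0.001]
force: [-0.9, -0.0, -0.0]
gripper_width: 0.0385
```

Call:
{"api": "jog_arm", "payload": {"dp": [[-30,-30,0],[-30,-30,0],[-30,-30,0],[-30,-30,0],[0,0,0],[0,0,0]], "roll": [0,0,0,0,0,0], "claw": 1}}

```text
time_s: 46.5
position: [0.5004, -0.0866, 0.1897]
orientation: [-0.001, 0.685, 0.729, -0.0]
force: [0.4, -0.3, -0.1]
gripper_width: -0.0003
```

```bash
python3 look.py 10; python3 - <<'E'
from h import *
p,a,s=state(); print(p,a,s["gripper_width"],s["time_s"])
W=np.load("W.npy")
m=(W[...,2]>.074)&(W[...,2]<.0845)&(W[...,0]<.68)&(W[...,0]>.6)&(W[...,1]>-.12)&(W[...,1]<.2)
T=W[m];print("front",cv2.minAreaRect((T[:,:2]*1000).astype(np.float32)))
for n in ("side","top"):
  if n=="side": im,d=arm.snapshot("side"); cv2.imwrite("pics/side10.png",im); W=cloud("side",d)
  else: W=np.load("W.npy"); 
  m=(W[...,2]>.104)&(W[...,2]<.13)&(np.abs(W[...,0]-.7)<.04)&(np.abs(W[...,1]+.04)<.04)
  T=W[m]; print(n,"btn",len(T),np.median(T[:,2]),cv2.minEnclosingCircle((T[:,:2]*1000).astype(np.float32)),T.mean(0))
  print(arm.spot_point("start_top",n)[:1])
im=cv2.imread("pics/top10.png"); cv2.imwrite("pics/zoom10.png",cv2.resize(im[110:270,240:400],(600,600),interpolation=cv2.INTER_CUBIC))
E
```

```text
0.37 [419. 234. 425. 231.] zt 51 c [ 622.  -200.3] size [ 2.8 11.6] psi 3.0 bgr [ 49. 125. 145.] 9
[501.4158496  -85.70603443 189.9757686 ] 3.6643870771505465 -0.0004339800022452151 46.6
front ((666.2670288085938, 43.781410217285156), (33.729618072509766, 248.59918212890625), 2.500959634780884)
side btn 193 0.11265559894901836 ((700.244384765625, -41.71360778808594), 18.35444450378418) [ 0.69812207 -0.0450915   0.11171237]
[{'xy': [377.2, 240.3], 'score': 0.64}]
top btn 211 0.11111154435576297 ((699.1223754882812, -38.82990264892578), 18.796260833740234) [ 0.69755962 -0.03963393  0.11086725]
[{'xy': [352.9, 193.8], 'score': 0.62}]
```

View pics/zoom10.png

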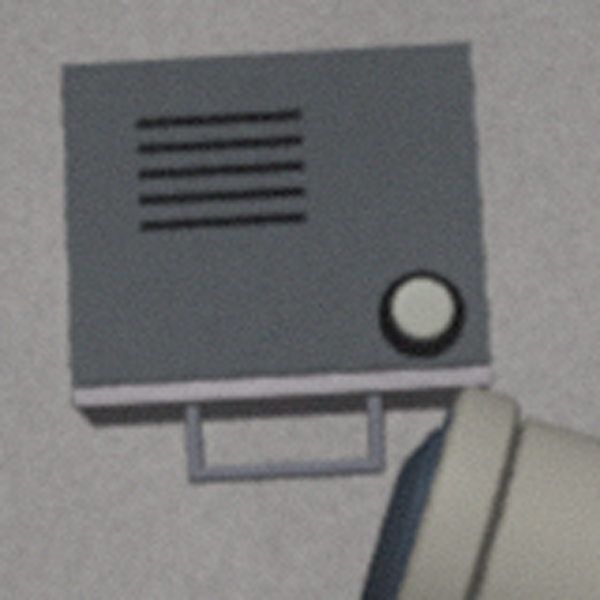

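View pics/side10.png

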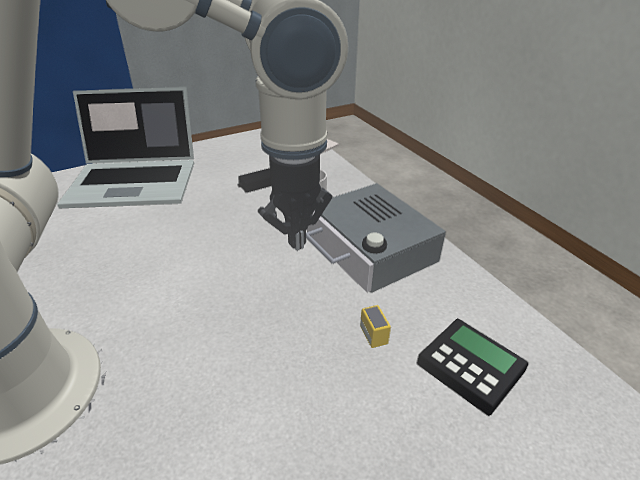

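```bash
python3 - <<'E'
from h import *
plan((699.6,-40.5,150),3.5,6)
E
```

```text
{"dp": [[5.3, 33.4, 6.7], [5.4, 33.4, 6.7], [5.4, 33.4, 6.7], [5.4, 33.4, 6.7], [5.4, 33.4, 6.7], [5.4, 33.4, 6.7]], "roll": [0.04, 0.04, 0.04, 0.04, 0.04, 0.04]} d -0.2
```

Call:
{"api": "jog_arm", "payload": {"dp": [[5.4,33.4,6],[5.4,33.4,6],[5.4,33.4,6],[5.4,33.4,6],[5.4,33.4,6],[5.4,33.4,6],[0,0,0],[0,0,0]], "roll": [0,0,0,0,0,0,0,0]}}

```text
time_s: 47.55
position: [0.6992, -0.0401, 0.1536]
orientation: [-0.0, 0.684, 0.73, -0.0]
force: [0.3, -0.1, 0.8]
gripper_width: -0.0003
```

Call:
{"api": "jog_arm", "payload": {"dp": [[0,0,15],[0,0,13],[0,0,6],[0,0,0],[0,0,0]], "roll": [0,0,0,0,0]}}

```text
time_s: 48.05
position: [0.699, -0.0412, 0.1207]
orientation: [-0.0, 0.684, 0.729, -0.0]
force: [-0.4, 0.0, 0.9]
gripper_width: -0.0003
```

Call:
{"api": "jog_arm", "payload": {"dp": [[0,0,6],[0,0,4],[0,0,3],[0,0,3],[0,0,0]], "roll": [0,0,0,0,0]}}

```text
time_s: 48.55
position: [0.6993, -0.0411, 0.1046]
orientation: [0.0, 0.684, 0.729, 0.0]
force: [-0.2, -0.7, 5.0]
gripper_width: 0.0001
```

Call:
{"api": "jog_arm", "payload": {"dp": [[0,0,2],[0,0,2],[0,0,0],[0,0,0]], "roll": [0,0,0,0]}}

```text
time_s: 48.95
position: [0.6996, -0.0411, 0.1036]
orientation: [0.001, 0.684, 0.729, 0.001]
force: [-11.9, -0.2, 37.0]
gripper_width: -0.0003
```

Call:
{"api": "jog_arm", "payload": {"dp": [[0,0,-10],[0,0,-40],[0,0,-40],[0,0,-40],[0,-40,0],[0,-40,0],[0,0,0],[0,0,0]], "roll": [0,0,0,0,0,0,0,0]}}

```text
time_s: 49.75
position: [0.6187, -0.0461, 0.2309]
orientation: [0.0, 0.684, 0.729, 0.0]
force: [0.0, -0.2, 0.1]
gripper_width: -0.0002
```

Call:
{"api": "jog_arm", "payload": {"dp": [[-30,-40,0],[-30,-40,0],[-30,-40,0],[-30,0,0],[-30,0,0],[0,0,0],[0,0,0]], "roll": [0,0,0,0,0,0,0]}}

```text
time_s: 50.45
position: [0.5098, -0.2041, 0.2304]
orientation: [0.0, 0.685, 0.729, 0.0]
force: [0.2, 0.8, -0.3]
gripper_width: 0.0001
```

```bash
python3 - <<'E'
from h import *
p,a,s=state(); print(p,a,s["force"],s["time_s"])
for n in ("side","top"):
  im,d=arm.snapshot(n); cv2.imwrite(f"pics/{n}11.png",im); W=cloud(n,d)
  m=(W[...,2]>.1)&(W[...,2]<.13)&(np.abs(W[...,0]-.7)<.03)&(np.abs(W[...,1]+.04)<.03)
  T=W[m]; print(n,"btn",len(T),np.median(T[:,2]))
  m=(W[...,2]>.075)&(W[...,2]<.0835)&(W[...,0]<.68)&(W[...,0]>.6)&(W[...,1]>-.12)&(W[...,1]<.2)
  print(n,"front",np.percentile(W[m][:,0]-W[m][:,1]*.061,[5,50,95]))
im=cv2.imread("pics/top11.png"); cv2.imwrite("pics/zoom11.png",cv2.resize(im[110:270,240:400],(600,600),interpolation=cv2.INTER_CUBIC))
E
```

```text
[ 509.83366032 -204.11362125  230.35267421] 3.589227936196126 [ 0.15714218  0.78356976 -0.27931546] 50.45
side btn 311 0.10911272885198137
side front [0.63979817 0.66597676 0.67729435]
top btn 282 0.1100971229828378
top front [0.63890255 0.65522698 0.67028605]
```

View pics/side11.png

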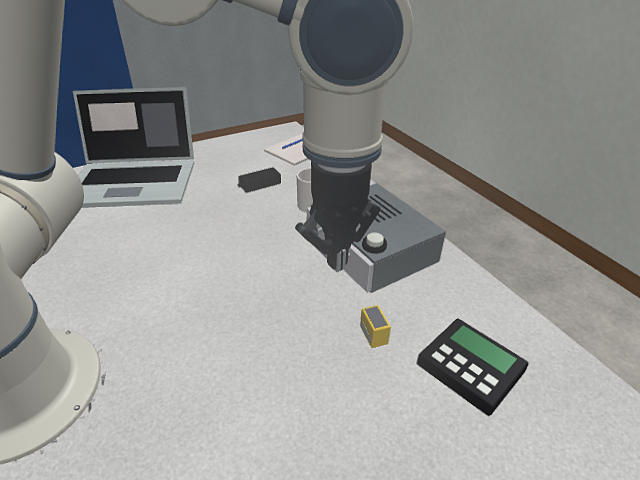

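View pics/zoom11.png

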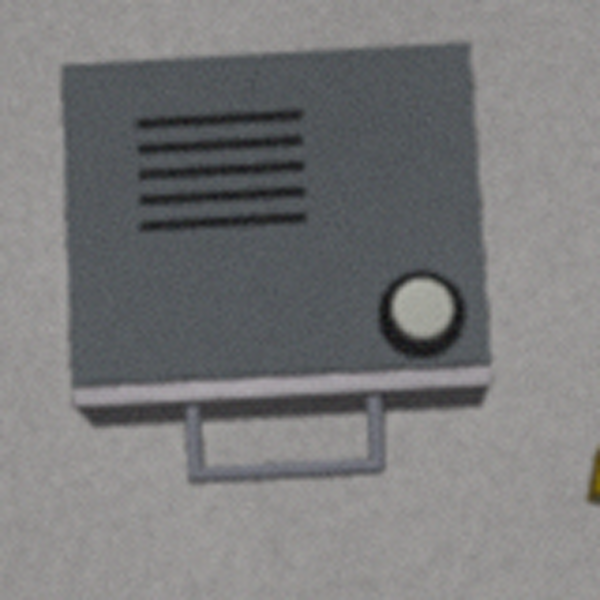

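```bash
python3 -c "
from plant import arm
print(arm.hand_in())"
```

```text
the job is handed in; nothing more can be done
None
```

The job is done and handed in, at about 50 s of the 210 s allowed. I found five battery packs on the desk, and each went into its own pocket (1, 3, 4, 5 and 6). I then shut the drawer, and after that pressed the start button and let it go.

**What my last checks showed**
- **Packs:** the side camera, just before shutting, put all five pack tops at 72 mm. The expected height is 70 mm, and that camera reads about 2 mm high. None of the packs met resistance going in. The top view at that moment showed only three of the five because the arm was in the way. I could not see the packs once the drawer was shut.
- **Drawer:** the handle travelled about 175 mm back and reached a firm stop at about 22 N. The last top picture shows the drawer front flush with the cabinet.
- **Start button:** the force rose from 5 to 37 N within about 1 mm, so it was pressed to its stop. Afterwards its top read 109–110 mm, so it is up again; before the press the cameras gave 111–113 mm.
- **Other things:** I never touched the mug, console, adaptor or yellow block, and the last pictures show them where they were. The arm ended clear of everything.

**What disagreed or went differently**
- The two cameras disagreed by 2–5 mm on pack positions. I aimed between them, and every pack still went in.
- The drawer was already about 30 mm open at the start.
- One pack was knocked about 27 mm aside partway through. I measured it again before picking it up.

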